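# Pack away the airbrush kit in the clay workshop

## Robot

A 6-joint arm with a two-finger parallel gripper is mounted at the origin on the work surface. World frame = base frame: x ahead of the robot, y to its left, z up, the work surface at z = 0. Lengths are in m, angles in rad, forces in N, time in s.
With the tool pointing down it reaches from about 0.25 to 0.725 m from the base axis. Payload 4 kg.
Tool frame: the origin (TCP) lies on the centre line of the jaws, within the pads' length; the fingertips stand tip_reach ahead of it and the grasp point (between the pads) lies 5 mm behind it (tip_reach is the distance from the TCP to the fingertips, in m); z points along the fingers, y is the direction in which the jaws open and shut (so a half turn about z gives the same grasp; the last joint's range is limited). The gripper opens to 85 mm and grips with 20 to 120 N. Pads are 22 mm wide; open, the fingers measure 114 mm over their backs; the gripper's body (76 mm by 85 mm) begins 54 mm behind the grasp point. The pads swing forward as they close: fully open they stand 13 mm farther back than shut.
Start: joints at [-1.118, 0.241, 0.005, 1.335, 0, 1.571], TCP at [0.219, -0.45, 0.245] pointing down, gripper open.
Joint ranges: [-2.72, 2.72], [-1.05, 1.87], [-1.09, 1.28], [-1.99, 2.15], [-1.42, 1.44], [-3.14, 3.14]. Speed limits (rad/s): [2.79, 2.79, 3.14, 3.14, 3.14, 3.14].

## Interface

Orientations are given as a unit quaternion [x, y, z, w].
In Python, from workcell import * gives the robot as it stands.
- The arm moves only by the tool arm_command, never from a script. Its arguments are lists of equal length, an entry for each row: "translation": the shift along the tool's x, y, z in cm, a list of three; "turn": the turn about the tool's z in rad; "hand": the closure, from 0 (fully open) to 1 (shut). In form: {"translation": [[x, y, z], ...], "turn": [turn, ...], "hand": [hand, ...]}. A call has 1 to 5 rows; each row is the pose to reach, as a shift and turn from the pose commanded when the call began, along the tool's axes at that moment; what a row does not reach only later rows make up. A row lasts 1/12 s, in which the tool goes at most 41.7 mm and 7.16 degrees, less where a joint would pass 70% of its speed; a pose out of reach is approached as far as the arm can. A call with a gripper value outside its range is refused whole. The fingers move at their own pace and stop on an object; the grip force is fixed at half the most. Time passes only in rows, so rows that repeat a pose let the fingers close. It gives the time, the measured TCP pose, the force and the opening at its end, in the units of the state.
- get_obs(): the state, without advancing time (a new reading comes with each control period).
- camera(name): name is "scene" or "top" or "wrist"; returns (picture, depth): 420x560x3 uint8, red, green, blue; 420x560 float32, m along the optical axis (not along the pixel's ray), 0 where there is no reading.
- camera_info(name): a dict with "mtx" (3x3 intrinsics, pixels), "world_to_cam" (4x4, takes a point from world to camera coordinates). Camera axes: x right, y down, z forward; pixel columns grow to the right and rows downward; lengths in m; the calibration is good to about 2 mm. A picture is of the moment at which its call begins: read the wrist's pose just before it. camera_info takes no time and is no camera call; for the wrist camera it gives the pose at the moment of the call.
- job_done(): hands the job in, once; it reports no verdict.
Trained networks look in the newest picture that a camera, given by its name, has taken for a name from the list of things; names that differ only in an ending like _2 or _b are one class to them, and where a whole thing is asked for, a point or a joint stands for the part that bears it (a point fixed in the world has none). Each returns a list of dicts, best first, with "conf" (0 to 1); they miss things now and then, are a little off and sometimes report something else, mostly with a low value. They report only what shows in the picture. A call takes as long as a camera call.
- search_frame(camera, name): "location" ([row, column] in pixels, amid what is visible of it).
- spot_point(camera, name): "location" ([row, column] in pixels: a listed point, or the origin of a listed thing).
The state is a dict: "clock": time; "joint_pos": joint angles; "joint_vel": joint speeds; "tau": joint torques, N m; "eef_pos": TCP position; "tool_rot": TCP orientation; "ft_force": force on the tool from outside, world axes, zero at the start; "ft_torque": the same for the moment, N m; "grip_width": finger opening in m.
Only numpy, scipy, OpenCV 4.12 (cv2) and the standard library are available. Lean on these libraries where they do the work, as an engineer would, in place of code of your own. Each camera call takes 0.05 s, during which the arm holds its last target. There are 200 camera calls.

## Task

The airbrush session at the clay table is over: pack the kit into the wooden box. Take every water trap off the air manifold by pulling its coupler's sprung blue collar back (down) until the trap springs up and then drawing it out, put the traps into the small bays of the box and lay the airbrush flat in its long bay. When all of it is in, shut the lid and swing the hasp down over the staple, fully home against the box front, and leave the other things on the table where they are.

Things in the scene. Friction and masses are not known exactly. Their poses are not given: they have to be found in the camera images.
- manifold: Fixed aluminium air manifold bar 340 x 50 mm, top 45 mm above the table. Origin under its centre on the table, y along the bar, z up. Upright couplers 1 to 4 at x = 0, y = -120, -40, +40, +120 mm, mouths 93 mm high; trap1 to trap4 start locked in them, an absent trap's coupler is empty. Brass ball valve at the -y end; gauge, 110 mm high, at y = -152 mm, x = +20.
- box: Fixed dark wooden box, outside 202 (x) x 216 (y) mm, rim 105 mm high, walls 8 mm. Origin under its centre on the table, z up. Front is -x (staple, hasp), lid hinge +x. Four small bays 90 (x) x 61 (y) mm centred at x = -48, +48, y = +2.5, +69.5 mm, floor 8 mm high; long bay 186 (x) x 66 (y) mm centred at y = -67, raised cork floor 53 mm high. Divider tops 63 mm high.
- lid (a joint): Lid angle in rad: 0 shut, grows as it opens, 1.57 upright, range to 1.85. Wooden panel, 206 mm from hinge to free edge, 220 mm wide, 10 mm thick, 0.25 kg; starts at 1.58 to 1.72. A stiff hinge (0.42 N m) keeps it where it is left. Shut, it lies on the rim, its top 115 mm high.
- lid_hinge (a point): Middle of the lid's hinge line, on the box's rim at box x = +101 mm, 105 mm above the table, at the lid's underside; the line runs along the box's y.
- lid_edge (a point): Middle of the lid's free edge, on its outer face (the upper one when shut), 206 mm from the hinge.
- hasp (a joint): Hasp angle in rad about a pin parallel to the lid's hinge line in the middle of the lid's free edge (lid shut: at box x = -108 mm, 111 mm high). With the lid shut: 0 = hanging down flat on the box front, staple through its slot; 1.57 = straight out to the front; 3.14 = straight up. Starts at 2.5 to 3.0, range 0 to 3.3; a stiff pin (0.022 N m) keeps it where it is left.
- hasp_tip (a point): Free end of the steel hasp strap, 48 mm from its pin; the strap is 36 mm wide and 3 mm thick, with a 12 x 15 mm slot 26 to 41 mm from the pin.
- staple (a point): Outer end of the steel staple, a loop 12 mm wide standing 17 mm out of the box front, 74 mm above the table.
- bay_long (a point): Middle of the raised floor of the long bay, where the airbrush belongs, its length along the box's x.
- airbrush: Loose steel airbrush 140 mm long, 0.11 kg, lying along its x (nozzle at +x); body 13 mm wide and high with flat sides; cup 20 mm across at x = +34 mm, up to 30 mm high; trigger at x = +5 mm, up to 21 mm high. Origin under the middle of its underside, z up. Grip it across its width behind the trigger, about x = -15 mm.
- collar1 (a joint): How far the sprung blue collar of coupler 1 is pulled back (down) in m: 0 at rest, stop at 0.010. Sleeve 42 mm across; top flange 52 mm across, 8 mm thick, hole 32 mm, upper face 96 mm above the table at rest. Takes 7 to 16 N. Pulled back 7 mm or more it frees the trap, whose sprung stem lifts it 13 mm; when let go the collar springs back and the lifted trap stays up, loose in the bore.
- trap1: Loose water trap 72 mm long, 0.1 to 0.15 kg. Origin at its plug end, z along its axis to the cap: steel plug 20 mm across up to 38 mm (inside the coupler), brass hexagon 24 mm over flats to 46, clear bowl 24 mm across to 64 (grip here, at 55), blue cap to 72. A sprung stem 9 mm thick comes 13 mm out of the plug end when free, lifting it. Origin 56 mm above the table when locked, 69 when sprung up. May be absent.
- collar2 (a joint): How far the sprung blue collar of coupler 2 is pulled back (down) in m: 0 at rest, stop at 0.010. Sleeve 42 mm across; top flange 52 mm across, 8 mm thick, hole 32 mm, upper face 96 mm above the table at rest. Takes 7 to 16 N. Pulled back 7 mm or more it frees the trap, whose sprung stem lifts it 13 mm; when let go the collar springs back and the lifted trap stays up, loose in the bore.
- trap2: Loose water trap 72 mm long, 0.1 to 0.15 kg. Origin at its plug end, z along its axis to the cap: steel plug 20 mm across up to 38 mm (inside the coupler), brass hexagon 24 mm over flats to 46, clear bowl 24 mm across to 64 (grip here, at 55), blue cap to 72. A sprung stem 9 mm thick comes 13 mm out of the plug end when free, lifting it. Origin 56 mm above the table when locked, 69 when sprung up. May be absent.
- collar3 (a joint): How far the sprung blue collar of coupler 3 is pulled back (down) in m: 0 at rest, stop at 0.010. Sleeve 42 mm across; top flange 52 mm across, 8 mm thick, hole 32 mm, upper face 96 mm above the table at rest. Takes 7 to 16 N. Pulled back 7 mm or more it frees the trap, whose sprung stem lifts it 13 mm; when let go the collar springs back and the lifted trap stays up, loose in the bore.
- trap3: Loose water trap 72 mm long, 0.1 to 0.15 kg. Origin at its plug end, z along its axis to the cap: steel plug 20 mm across up to 38 mm (inside the coupler), brass hexagon 24 mm over flats to 46, clear bowl 24 mm across to 64 (grip here, at 55), blue cap to 72. A sprung stem 9 mm thick comes 13 mm out of the plug end when free, lifting it. Origin 56 mm above the table when locked, 69 when sprung up. May be absent.
- collar4 (a joint): How far the sprung blue collar of coupler 4 is pulled back (down) in m: 0 at rest, stop at 0.010. Sleeve 42 mm across; top flange 52 mm across, 8 mm thick, hole 32 mm, upper face 96 mm above the table at rest. Takes 7 to 16 N. Pulled back 7 mm or more it frees the trap, whose sprung stem lifts it 13 mm; when let go the collar springs back and the lifted trap stays up, loose in the bore.
- trap4: Loose water trap 72 mm long, 0.1 to 0.15 kg. Origin at its plug end, z along its axis to the cap: steel plug 20 mm across up to 38 mm (inside the coupler), brass hexagon 24 mm over flats to 46, clear bowl 24 mm across to 64 (grip here, at 55), blue cap to 72. A sprung stem 9 mm thick comes 13 mm out of the plug end when free, lifting it. Origin 56 mm above the table when locked, 69 when sprung up. May be absent.
- water_jar: Glass jar 64 mm across, 75 mm high; not part of the kit. Origin at the centre of its underside.
- engobe_jar: Amber jar with orange cap, 60 mm across, 70 mm high; not part of the kit. Origin at the centre of its underside.
- pinch_pot: Clay bowl 90 mm across, 50 mm high; not part of the kit. Origin at the centre of its underside.
- star_cutter: Star-shaped metal cutter 76 mm across, 24 mm high; not part of the kit. Origin at the centre of its underside.
- clay_dog: Little clay dog 90 mm long, 66 mm high; not part of the kit. Origin at the centre of its underside.

How it is judged:
By the outcome, as a careful person would: the job done as asked, in the order asked, and still so for the second after the job is handed in, with the robot touching nothing.
Of trap1, trap2, trap3, trap4 only 2 to 4 are there at a start; the rules pass over those that are not, and their reading is None.
At some moment in a run one of airbrush may be knocked a few centimetres aside while the robot is not near it.
Once in a run the grip may slacken for a moment while it holds something.
It also fails if it takes over 210 s, if anything falls off the work surface, if the arm or the gripper's body presses on something with over 40 N, if the wrist force passes 120 N, or if a joint passes its speed limit or range.

## Working session

There is one attempt and no reset: what is moved stays moved. The work goes in short steps, Python scripts to look and compute and a tool call to move; the robot and the scene stay as the last step left them, time stands still between calls to the robot, and variables do not carry over. Pictures are saved under pics/ and viewed, about 12 in all and at most 16, crops included, and the job is handed in when it is done.

Besides the shell and the picture viewer there is one more tool, called after "Call:" as name(argument=value, ...), one argument or row to a line, values as JSON. arm_command: Moves the arm, as the interface text tells. Its arguments: {"type":"object","properties":{"translation":{"type":"array","items":{"type":"array","items":{"type":"number"}}},"turn":{"type":"array","items":{"type":"number"}},"hand":{"type":"array","items":{"type":"number"}}},"required":["translation","turn","hand"]}

```bash
ls; mkdir -p pics
cat > h.py <<'E'
from workcell import *
import numpy as np, cv2
from scipy.spatial.transform import Rotation as R
def shot(cam,name=None):
    info=camera_info(cam); p,d=camera(cam)
    if name: cv2.imwrite('pics/'+name+'.png',p[:,:,::-1])
    return p,d,info
def ray(info,rc):
    K=np.array(info['mtx']);T=np.linalg.inv(np.array(info['world_to_cam']))
    v=np.linalg.inv(K)@[rc[1],rc[0],1.]
    return T[:3,3],T[:3,:3]@v
def atz(info,rc,z):
    o,v=ray(info,rc); return o+v*(z-o[2])/v[2]
def deproj(info,rc,d):
    o,v=ray(info,rc); return o+v*d
def proj(info,P):
    P=np.asarray(P,float);W=np.array(info['world_to_cam']);c=W[:3,:3]@P+W[:3,3]
    q=np.array(info['mtx'])@c; return q[1]/q[2],q[0]/q[2]
def st():
    o=get_obs(); print('t',round(o['clock'],2),'p',np.round(o['eef_pos'],4),'q',np.round(o['tool_rot'],3),'F',np.round(o['ft_force'],1),'w',round(o['grip_width'],4),'j',np.round(o['joint_pos'],2));return o
E
python3 - <<'E'
from h import *
o=st(); print(o.keys(), R.from_quat(o['tool_rot']).as_matrix().round(2).tolist())
for k in o:
    if 'tip' in k: print(k,o[k])
for c in ('top','scene'):
    p,d,i=shot(c,c+'0')
    for n in ['manifold','box','airbrush','trap1','trap2','trap3','trap4','collar1','collar4','lid_edge','lid_hinge','hasp_tip','staple','bay_long','water_jar','engobe_jar','pinch_pot','star_cutter','clay_dog']:
        r=spot_point(c,n)
        print(c,n,[(np.round(x['location'],0).tolist(),round(x['conf'],2),atz(i,x['location'],{'manifold':0.0,'lid_hinge':.105,'staple':.074,'bay_long':.053,'trap1':.056,'trap2':.056,'trap3':.056,'trap4':.056,'collar1':.09,'collar4':.09}.get(n,0)).round(3).tolist()[:2]) for x in r[:4]])
E
```

```text
pics
t 0.0 p [ 0.2185 -0.4491  0.2444] q [ 0.974  0.224 -0.    -0.001] F [ 0.9 -0.3 -0.6] w 0.0852 j [-1.12  0.24  0.    1.34 -0.    1.57]
dict_keys(['clock', 'joint_pos', 'joint_vel', 'tau', 'eef_pos', 'tool_rot', 'ft_force', 'ft_torque', 'grip_width']) [[0.9, 0.44, -0.0], [0.44, -0.9, 0.0], [-0.0, -0.0, -1.0]]
top manifold [([224.0, 325.0], 0.64, [0.554, -0.142]), ([219.0, 192.0], 0.45, [0.507, 0.24])]
top box [([222.0, 193.0], 0.6, [0.499, 0.235])]
top airbrush [([262.0, 314.0], 0.67, [0.439, -0.127])]
top trap1 [([167.0, 266.0], 0.68, [0.68, 0.048]), ([167.0, 294.0], 0.66, [0.692, -0.029]), ([226.0, 369.0], 0.53, [0.554, -0.259]), ([215.0, 282.0], 0.48, [0.548, -0.018])]
top trap2 [([167.0, 266.0], 0.68, [0.68, 0.048]), ([167.0, 294.0], 0.66, [0.692, -0.029]), ([226.0, 369.0], 0.53, [0.554, -0.259]), ([215.0, 282.0], 0.48, [0.548, -0.018])]
top trap3 [([167.0, 266.0], 0.68, [0.68, 0.048]), ([167.0, 294.0], 0.66, [0.692, -0.029]), ([226.0, 369.0], 0.53, [0.554, -0.259]), ([215.0, 282.0], 0.48, [0.548, -0.018])]
top trap4 [([167.0, 266.0], 0.68, [0.68, 0.048]), ([167.0, 294.0], 0.66, [0.692, -0.029]), ([226.0, 369.0], 0.53, [0.554, -0.259]), ([215.0, 282.0], 0.48, [0.548, -0.018])]Traceback (most recent call last):
  File "<stdin>", line 8, in <module>
ValueError: it knows: airbrush, bay_long, box, clay_dog, engobe_jar, hasp_tip, lid_edge, lid_hinge, manifold, pinch_pot, staple, star_cutter, trap, water_jar
```

Run:
```python
from h import *
p=cv2.imread('pics/top0.png'); cv2.imwrite('pics/top0b.png',cv2.resize(p[90:350,120:480],(792,572),interpolation=cv2.INTER_CUBIC))
p,d,i=shot('scene','scene0'); cv2.imwrite('pics/scene0b.png',cv2.resize(p[:,:,::-1],(800,600)))
for n in ['lid_edge','hasp_tip','staple','lid_hinge','airbrush','trap']:
    print(n,[(np.round(x['location'],0).tolist(),round(x['conf'],2)) for x in spot_point('scene',n)[:4]])
st()
```

```text
lid_edge [([28.0, 337.0], 0.58), ([238.0, 202.0], 0.2)]
hasp_tip [([11.0, 347.0], 0.62), ([310.0, 146.0], 0.53)]
staple [([162.0, 278.0], 0.9), ([344.0, 106.0], 0.73)]
lid_hinge [([102.0, 325.0], 0.66)]
airbrush [([243.0, 205.0], 0.56)]
trap [([305.0, 203.0], 0.7), ([217.0, 260.0], 0.64)]
t 0.75 p [ 0.2187 -0.4496  0.2453] q [0.974 0.224 0.    0.   ] F [-0.3 -0.5  0.7] w 0.0852 j [-1.12  0.24  0.01  1.34  0.    1.57]
```

View pics/top0b.png

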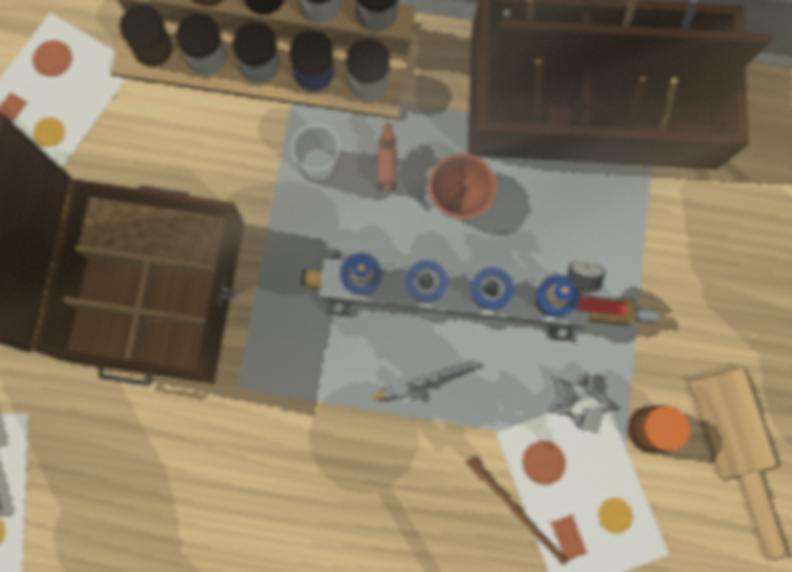

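View pics/scene0b.png

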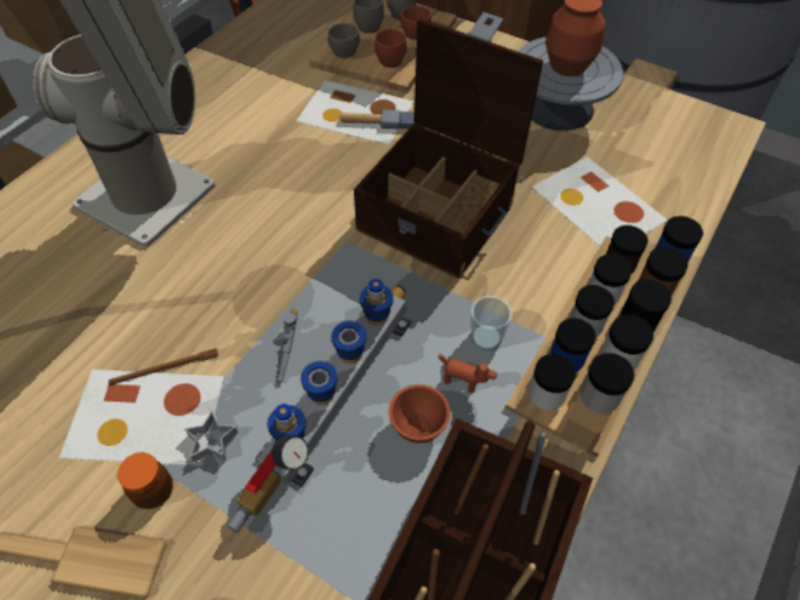

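The top view shows a box on the left (front toward the manifold, long cork bay on the far side). On the manifold, coupler 4 (crop 361,273) and coupler 1 (558,294) have traps, while 2 and 3 are empty. The airbrush lies at crop (430,380), nozzle to the left. The lid is standing open with the hasp on top.

Run:
```python
from h import *
p,d,i=shot('top'); 
def cloud(mask):
    r,c=np.nonzero(mask); return np.array([deproj(i,(a,b),d[a,b]) for a,b in zip(r,c)]),r,c
hsv=cv2.cvtColor(p,cv2.COLOR_RGB2HSV)
blue=((hsv[...,0]>105)&(hsv[...,0]<125)&(hsv[...,1]>140)&(hsv[...,2]>50)&(d>0)).astype(np.uint8)
blue[:170]=0; blue[260:]=0; blue[:,:260]=0;blue[:,400:]=0
blue=cv2.morphologyEx(blue,cv2.MORPH_CLOSE,np.ones((3,3)))
n,l,s,ce=cv2.connectedComponentsWithStats(blue)
for k in range(1,n):
    if s[k,4]>30:
        P,r,c=cloud(l==k); print(ce[k][::-1].round(1),s[k,4],P.mean(0).round(4),np.percentile(P[:,2],[5,50,95]).round(3),
          'ring', P[(P[:,2]>.085)&(P[:,2]<.105)].mean(0).round(4), 'mid',((P[(P[:,2]>.085)&(P[:,2]<.105)].max(0)+P[(P[:,2]>.085)&(P[:,2]<.105)].min(0))/2).round(4))
# manifold top
m=np.zeros_like(d,bool); m[190:250,240:410]=1
P,r,c=cloud(m&(d>0)); b=(abs(P[:,2]-.045)<.006)
rect=cv2.minAreaRect(P[b][:,:2].astype(np.float32)*1000); print('bar',rect)
# airbrush
m=np.zeros_like(d,bool); m[248:280,285:342]=1
P,r,c=cloud(m&(d>0)); b=(P[:,2]>.006); print('brush n',b.sum(),cv2.minAreaRect(P[b][:,:2].astype(np.float32)*1000),P[b].max(0), 'top',P[P[:,2].argmax()])
# box rim
m=np.zeros_like(d,bool); m[160:275,120:235]=1
P,r,c=cloud(m&(d>0)); b=(abs(P[:,2]-.105)<.006); print('rim',b.sum(),cv2.minAreaRect(P[b][:,:2].astype(np.float32)*1000))
b=(abs(P[:,2]-.053)<.004);print('cork',cv2.minAreaRect(P[b][:,:2].astype(np.float32)*1000))
```

```text
bar ((550.9659423828125, -159.4311065673828), (50.644752502441406, 424.2799072265625), 2.5609214305877686)
brush n 231 ((446.8168029785156, -124.68087005615234), (59.22388458251953, 150.10256958007812), 17.35409927368164) [ 0.48371961 -0.04448006  0.03416407] top [ 0.42091994 -0.0962821   0.03416407]
rim 1089 ((498.02301025390625, 246.0802764892578), (216.69918823242188, 204.2751007080078), 0.34241363406181335)
cork ((498.01690673828125, 242.0704345703125), (251.05429077148438, 196.28004455566406), 0.13441696763038635)
```

```bash
cat >> h.py <<'E'
def go(P,yaw=None):
    """shift (cm, tool axes) and turn from the measured pose; yaw = world angle of tool y (mod pi), tool down"""
    o=get_obs(); M=R.from_quat(o['tool_rot']).as_matrix()
    s=M.T@(np.asarray(P)-o['eef_pos'])*100
    y=np.arctan2(M[1,1],M[0,1]); t=0
    if yaw is not None: t=-((yaw-y+np.pi/2)%np.pi-np.pi/2)
    print('shift',s.round(2).tolist(),'turn',round(t,3),'yaw',round(y,3),'rows',int(np.ceil(max(np.linalg.norm(s)/4.17,abs(t)/.125))));return s,t
E
python3 - <<'E'
from h import *
import workcell; print([k for k in dir(workcell) if not k.startswith('_')])
try: print('tip',tip_reach)
except Exception as e: print(e)
c=camera_info('wrist'); W=np.array(c['world_to_cam']); o=get_obs(); M=R.from_quat(o['tool_rot']).as_matrix()
C=np.linalg.inv(W); print('cam in tool',(M.T@(C[:3,3]-o['eef_pos'])).round(3),(M.T@C[:3,:3]).round(2).tolist(),np.array(c['mtx']).round(0).tolist())
go([.50,-.14,.33],0.5)
E
```

```text
['Unreachable', 'camera', 'camera_info', 'get_obs', 'job_done', 'search_frame', 'spot_point', 'tip_reach']
tip 0.014
cam in tool [ 0.08  -0.001 -0.128] [[0.0, -0.95, -0.31], [1.0, 0.0, 0.0], [-0.0, -0.31, 0.95]] [[317.0, 0.0, 274.0], [0.0, 317.0, 208.0], [0.0, 0.0, 1.0]]
shift [38.84, -15.54, -8.47] turn 1.524 yaw -1.118 rows 13
```

```bash
python3 - <<'E'
s=open('h.py').read()
s=s.replace("    print('shift'","""    if yaw is not None:
        for k in (-2,-1,0,1,2):
            t=-(yaw+k*np.pi-y); j6=o['joint_pos'][5]+t+np.arctan2(P[1],P[0])-o['joint_pos'][0]
            print('  opt turn',round(t,3),'j6',round(j6,2)) if abs(j6)<2.9 else 0
    print('shift'""")
open('h.py','w').write(s)
E
python3 -c "
from h import *
go([.50,-.14,.33],0.5)"
```

```text
opt turn -1.618 j6 0.8
  opt turn -4.76 j6 -2.34
shift [38.84, -15.54, -8.47] turn -7.901 yaw -1.118 rows 64
```

Call:
arm_command(
  translation=[
    [0,0,-4],
    [0,0,-8.5],
  ],
  turn=[-0.12,-0.24],
  hand=[0,0],
)

```text
clock: 0.97
eef_pos: [0.2175, -0.447, 0.3242]
tool_rot: [0.94, 0.342, -0.001, -0.005]
ft_force: [0.2, -2.7, 0.9]
grip_width: 0.0852
```

Call:
arm_command(
  translation=[
    [4,-0.5,0],
    [8,-1,0],
    [12,-1.5,0],
    [16,-2,0],
    [20,-2.6,0],
  ],
  turn=[0,0,0,0,0],
  hand=[0,0,0,0,0],
)

```text
clock: 1.38
eef_pos: [0.357, -0.3006, 0.3272]
tool_rot: [0.941, 0.339, 0.0, 0.0]
ft_force: [2.1, -0.4, 0.4]
grip_width: 0.0856
```

Call:
arm_command(
  translation=[
    [4,-0.5,0],
    [8,-1,0],
    [12,-1.5,0],
    [16,-2,-0.2],
    [20.5,-2.7,-0.4],
  ],
  turn=[0,0,0,0,0],
  hand=[0,0,0,0,0],
)

```text
clock: 1.8
eef_pos: [0.4949, -0.1515, 0.3309]
tool_rot: [0.941, 0.339, 0.0, 0.0]
ft_force: [0.3, -0.6, 0.0]
grip_width: 0.0856
```

Call:
arm_command(
  translation=[
    [0,0,0],
    [0,0,0],
    [0,0,0],
    [0,0,0],
    [0,0,0],
  ],
  turn=[-0.12,-0.24,-0.36,-0.48,-0.6],
  hand=[0,0,0,0,0],
)

```text
clock: 2.22
eef_pos: [0.4941, -0.1528, 0.3307]
tool_rot: [0.796, 0.605, -0.0, -0.0]
ft_force: [-0.8, -0.2, -0.3]
grip_width: 0.0855
```

Call:
arm_command(
  translation=[
    [0,0,0],
    [0,0,0],
    [0,0,0],
    [0,0,0],
    [0,0,0],
  ],
  turn=[-0.12,-0.24,-0.36,-0.48,-0.6],
  hand=[0.2,0.3,0.4,0.5,0.55],
)

```text
clock: 2.63
eef_pos: [0.4939, -0.1531, 0.3308]
tool_rot: [0.582, 0.813, -0.0, -0.0]
ft_force: [-0.3, 0.1, -0.6]
grip_width: 0.0384
```

Call:
arm_command(
  translation=[
    [0,0,0],
    [0,0,0],
    [0,0,0],
    [0,0,0],
  ],
  turn=[-0.12,-0.17,-0.17,-0.17],
  hand=[0.58,0.58,0.58,0.58],
)

```text
clock: 2.97
eef_pos: [0.4939, -0.1531, 0.3308]
tool_rot: [0.514, 0.858, 0.0, 0.0]
ft_force: [-0.2, -0.0, 0.3]
grip_width: 0.0358
```

Run:
```python
from h import *
o=st(); p,d,i=shot('wrist','w1')
for n,z in [('manifold',0),('trap',.056),('airbrush',0),('box',0),('staple',.074),('lid_hinge',.105),('bay_long',.053)]:
    print(n,[(np.round(x['location'],0).tolist(),round(x['conf'],2),atz(i,x['location'],z).round(4).tolist()[:2]) for x in spot_point('wrist',n)[:4]])
np.savez('w1.npz',d=d,p=p,K=i['mtx'],W=i['world_to_cam'])
```

```text
t 2.97 p [ 0.4939 -0.1531  0.3308] q [0.514 0.858 0.    0.   ] F [-0.2 -0.   0.3] w 0.0358 j [-0.3   0.26  0.25  1.56  0.    0.78]
manifold [([173.0, 311.0], 0.84, [0.5502, -0.1427])]
trap [([255.0, 276.0], 0.92, [0.5537, -0.2596]), ([95.0, 361.0], 0.62, [0.5433, -0.0247])]
airbrush [([129.0, 247.0], 0.58, [0.4383, -0.1305])]
box []
staple [([279.0, 160.0], 0.16, [0.4252, -0.3605])]
lid_hinge [([160.0, 440.0], 0.68, [0.6485, -0.0465])]
bay_long [([211.0, 392.0], 0.31, [0.6621, -0.1288]), ([258.0, 273.0], 0.17, [0.554, -0.2676])]
```

View pics/w1.png

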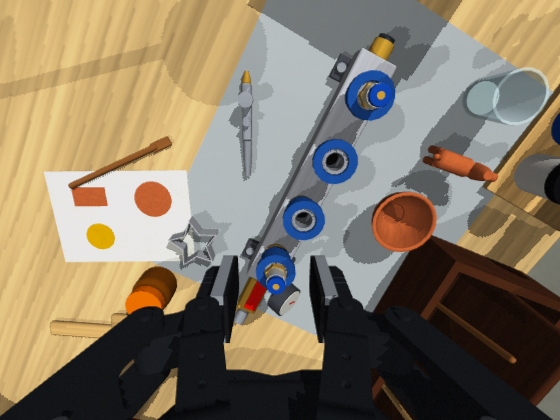

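The wrist view shows traps in couplers 4 (370,93) and 1 (275,270), with 2 and 3 empty (335,161 and 304,218). The airbrush is at (247,125), nozzle up in the image.

```bash
cat >> h.py <<'E'
def rings(p,info,zs=.096,lim=None):
    hsv=cv2.cvtColor(p,cv2.COLOR_RGB2HSV)
    m=((hsv[...,0]>100)&(hsv[...,0]<128)&(hsv[...,1]>150)&(hsv[...,2]>40)).astype(np.uint8)
    out=[]
    for c in cv2.findContours(m,cv2.RETR_EXTERNAL,cv2.CHAIN_APPROX_NONE)[0]:
        if cv2.contourArea(c)<400: continue
        q=np.array([atz(info,(a[0][1],a[0][0]),zs)[:2] for a in c],np.float32)*1000
        (cx,cy),r=cv2.minEnclosingCircle(q)
        f=cv2.fitEllipse(q)
        out.append((cx,cy,r)); print('ring px',c.mean((0,1)).round(),'c',round(cx,1),round(cy,1),'r',round(r,1),'ell',np.round(f[0],1),np.round(f[1],1))
    return out
E
python3 - <<'E'
from h import *
z=np.load('w1.npz'); i={'mtx':z['K'],'world_to_cam':z['W']}
rings(z['p'],i)
d=z['d'];p=z['p']
m=np.zeros_like(d,bool); m[60:190,225:265]=1
r,c=np.nonzero(m&(d>0)); P=np.array([deproj(i,(a,b),d[a,b]) for a,b in zip(r,c)])
b=(P[:,2]>.006); print('brush n',b.sum(),cv2.minAreaRect(P[b][:,:2].astype(np.float32)*1000), 'top',P[P[:,2].argmax()])
E
```

```text
ring px [276. 270.] c 554.1 -263.2 r 34.5 ell [ 554.1 -262.3] [47.8 65.8]
ring px [303. 218.] c 549.1 -183.4 r 28.1 ell [ 550.3 -183.5] [49.4 55.2]
ring px [335. 161.] c 547.4 -104.9 r 26.0 ell [ 547.4 -105. ] [50.3 51. ]
ring px [370.  95.] c 543.4 -26.2 r 26.4 ell [543.5 -25.8] [49.5 51.9]
brush n 977 ((436.77764892578125, -125.27544403076172), (19.455297470092773, 138.85086059570312), 29.62108612060547) top [ 0.41869771 -0.10278913  0.03147802]
```

```bash
python3 -c "
from h import *
go([.5437,-.0254,.19],0.5)"
```

```text
opt turn -0.008 j6 1.02
  opt turn -3.15 j6 -2.12
shift [8.91, 10.42, 14.08] turn -0.008 yaw 0.492 rows 5
```

Call:
arm_command(
  translation=[
    [2.2,2.6,0],
    [4.5,5.2,2],
    [6.7,7.8,4.5],
    [8.9,10.4,8],
    [8.9,10.4,12],
  ],
  turn=[0,0,0,0,0],
  hand=[0.6,0.6,0.6,0.6,0.6],
)

```text
clock: 3.78
eef_pos: [0.5467, -0.0221, 0.2164]
tool_rot: [0.512, 0.859, 0.003, 0.003]
ft_force: [0.7, -1.3, 0.4]
grip_width: 0.034
```

Call:
arm_command(
  translation=[
    [0,0,0],
    [0,0,0],
  ],
  turn=[0,0],
  hand=[0.6,0.6],
)

```text
clock: 3.95
eef_pos: [0.5412, -0.0254, 0.2126]
tool_rot: [0.513, 0.858, -0.002, -0.003]
ft_force: [0.4, -0.1, 0.7]
grip_width: 0.0343
```

Run:
```python
from h import *
o=st(); p,d,i=shot('wrist','w2')
rings(p,i)
print([(np.round(x['location'],0).tolist(),round(x['conf'],2),atz(i,x['location'],.056).round(4).tolist()[:2]) for x in spot_point('wrist','trap')[:4]])
hsv=cv2.cvtColor(p,cv2.COLOR_RGB2HSV)
```

```text
t 3.95 p [ 0.5412 -0.0254  0.2126] q [ 0.513  0.858 -0.002 -0.003] F [ 0.4 -0.1  0.7] w 0.0343 j [-0.05  0.34  0.06  1.3  -0.    1.03]
ring px [167. 392.] c 539.2 -250.8 r 35.1 ell [ 537.9 -251.7] [15.8 63.5]
ring px [250. 279.] c 547.7 -98.8 r 31.6 ell [551.1 -95.8] [34.7 60. ]
ring px [548. 222.] c 750.8 72.9 r 25.5 ell [743.6  69.8] [25.7 51.6]
ring px [279. 208.] c 543.0 -24.4 r 26.9 ell [543.8 -24.5] [49.9 52.5]
[([199.0, 279.0], 0.94, [0.546, -0.0273])]
```

View pics/w2.png

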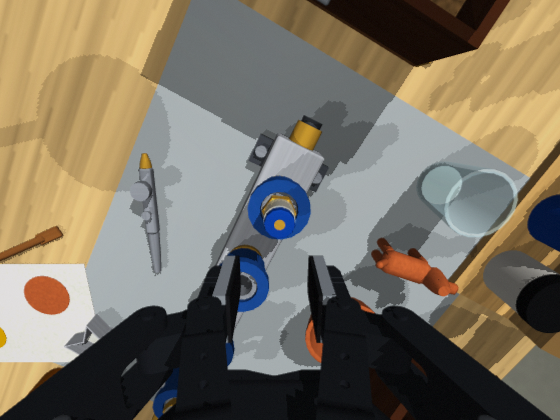

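The ring is centred at (543.5,-24.5), with the trap clearly between the fingers' lines. Descending.

```bash
python3 -c "
from h import *
st();go([.5436,-.0247,.116],0.5)"
```

```text
t 4.05 p [ 0.5448 -0.0266  0.2174] q [0.514 0.858 0.001 0.002] F [ 0.3 -0.4  0.7] w 0.0342 j [-0.05  0.34  0.07  1.3  -0.    1.03]
  opt turn -0.009 j6 1.03
  opt turn -3.15 j6 -2.12
shift [0.25, -0.05, 10.14] turn -0.009 yaw 0.491 rows 3
```

Call:
arm_command(
  translation=[
    [0,0,3],
    [0.1,0,6],
    [0.1,0,8.5],
    [0.1,0,9.5],
    [0.1,0,9.5],
  ],
  turn=[0,0,0,0,0],
  hand=[0.6,0.6,0.6,0.6,0.6],
)

```text
clock: 4.47
eef_pos: [0.5431, -0.0261, 0.1202]
tool_rot: [0.514, 0.858, -0.0, -0.0]
ft_force: [-0.7, 0.1, -0.8]
grip_width: 0.0342
```

Call:
arm_command(
  translation=[
    [0,0,0.3],
    [0,0,0.6],
    [0,0,0.8],
    [0,0,1],
    [0,0,1],
  ],
  turn=[0,0,0,0,0],
  hand=[0.6,0.6,0.6,0.6,0.6],
)

```text
clock: 4.88
eef_pos: [0.5432, -0.0251, 0.1105]
tool_rot: [0.514, 0.858, 0.0, 0.0]
ft_force: [0.6, -0.3, -1.4]
grip_width: 0.0335
```

Call:
arm_command(
  translation=[
    [0,0,0.3],
    [0,0,0.6],
    [0,0,0.8],
    [0,0,0.8],
  ],
  turn=[0,0,0,0],
  hand=[0.6,0.6,0.6,0.6],
)

```text
clock: 5.22
eef_pos: [0.5437, -0.0251, 0.1057]
tool_rot: [0.514, 0.858, 0.001, 0.002]
ft_force: [-6.2, 0.5, 19.0]
grip_width: 0.034
```

Call:
arm_command(
  translation=[
    [0,0,0.2],
    [0,0,0.4],
    [0,0,0.4],
  ],
  turn=[0,0,0],
  hand=[0.6,0.6,0.6],
)

```text
clock: 5.47
eef_pos: [0.5441, -0.0251, 0.105]
tool_rot: [0.514, 0.858, 0.002, 0.003]
ft_force: [-13.6, 0.3, 38.7]
grip_width: 0.0342
```

Call:
arm_command(
  translation=[
    [0,0,-0.3],
    [0,0,-0.5],
  ],
  turn=[0,0],
  hand=[0.6,0.6],
)

```text
clock: 5.63
eef_pos: [0.5436, -0.0251, 0.1061]
tool_rot: [0.514, 0.858, 0.001, 0.002]
ft_force: [-3.1, -0.6, 3.1]
grip_width: 0.034
```

Run:
```python
from h import *
o=st(); p,d,i=shot('wrist'); o=st()
print(np.round(o['ft_torque'],2))
cv2.imwrite('pics/w3.png',cv2.resize(p[150:390,150:430,::-1],(784,672))[:600])
q,dd,ii=shot('scene'); r,c=proj(ii,[.544,-.025,.1]); r,c=int(r),int(c)
cv2.imwrite('pics/s3.png',cv2.resize(q[r-50:r+40,c-60:c+60,::-1],(800,600),interpolation=cv2.INTER_CUBIC))
```

```text
t 5.63 p [ 0.5436 -0.0251  0.1061] q [0.514 0.858 0.001 0.002] F [-3.1 -0.6  3.1] w 0.034 j [-0.05  0.42 -0.11  1.03 -0.    1.03]
t 5.68 p [ 0.5437 -0.0251  0.1058] q [0.514 0.858 0.001 0.002] F [-3.6  0.1 14.6] w 0.0343 j [-0.05  0.42 -0.11  1.03 -0.    1.03]
[0.06 0.82 0.02]
```

View pics/s3.png

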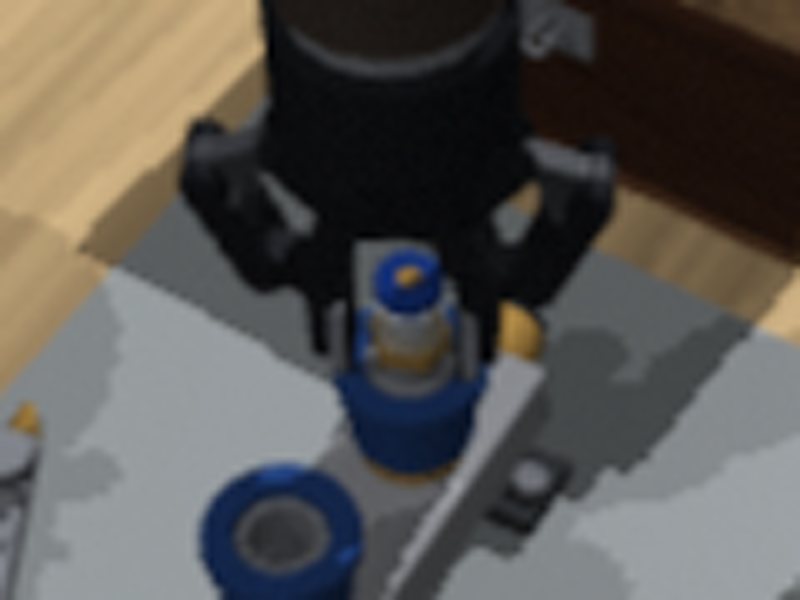

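View pics/w3.png

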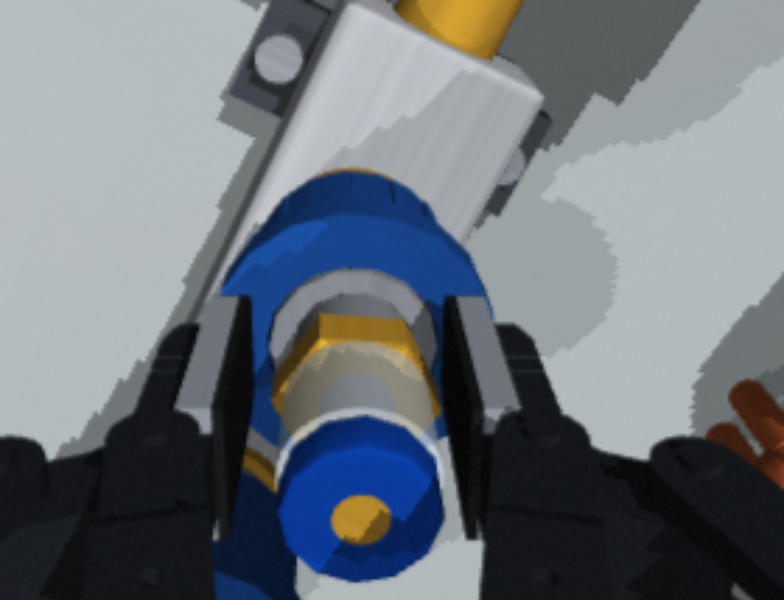

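The trap has sprung up: the silver plug shows below the brass hexagon, and the collar is at its stop. Next I raise to bowl height and grip.

Call:
arm_command(
  translation=[
    [0,0,-0.8],
    [0,0,-1.6],
    [0,0,-2.2],
    [0,0,-2.2],
  ],
  turn=[0,0,0,0],
  hand=[0.6,0.6,0.6,0.6],
)

```text
clock: 6.07
eef_pos: [0.544, -0.0251, 0.1265]
tool_rot: [0.514, 0.858, 0.001, 0.001]
ft_force: [0.3, -0.5, 0.1]
grip_width: 0.0342
```

Call:
arm_command(
  translation=[
    [0,0,0],
    [0,0,0],
    [0,0,0],
    [0,0,0],
    [0,0,0],
  ],
  turn=[0,0,0,0,0],
  hand=[0.8,0.9,0.9,0.9,0.9],
)

```text
clock: 6.48
eef_pos: [0.5438, -0.025, 0.1252]
tool_rot: [0.514, 0.858, 0.001, 0.001]
ft_force: [2.6, 0.6, 1.9]
grip_width: 0.0219
```

Call:
arm_command(
  translation=[
    [0,0,-3],
    [0,0,-6],
    [0,0,-9],
    [0,0,-12],
    [0,0,-12],
  ],
  turn=[0,0,0,0,0],
  hand=[0.9,0.9,0.9,0.9,0.9],
)

```text
clock: 6.9
eef_pos: [0.5447, -0.0254, 0.2503]
tool_rot: [0.514, 0.858, 0.002, 0.003]
ft_force: [0.4, -0.8, -0.4]
grip_width: 0.0219
```

```bash
python3 -c "
from h import *
st();go([.4285,.198,.245],np.pi/2)"
```

```text
t 6.9 p [ 0.5447 -0.0254  0.2503] q [0.514 0.858 0.002 0.003] F [ 0.4 -0.8 -0.4] w 0.0219 j [-0.05  0.32  0.13  1.37 -0.    1.03]
  opt turn -1.079 j6 0.43
  opt turn -4.221 j6 -2.71
shift [25.19, 0.3, 0.43] turn -1.079 yaw 0.492 rows 9
```

Call:
arm_command(
  translation=[
    [3.5,0,0],
    [7,0,0],
    [10.5,0,0],
    [14,0,0],
    [17.5,0.2,0],
  ],
  turn=[-0.11,-0.22,-0.33,-0.44,-0.54],
  hand=[0.9,0.9,0.9,0.9,0.9],
)

```text
clock: 7.32
eef_pos: [0.4594, 0.1304, 0.2433]
tool_rot: [0.264, 0.964, -0.001, -0.002]
ft_force: [-0.1, 0.4, -1.2]
grip_width: 0.0218
```

Call:
arm_command(
  translation=[
    [2.2,1.4,0],
    [4.3,2.8,0],
    [6.6,4.2,0],
    [6.6,4.2,0],
    [6.6,4.2,0],
  ],
  turn=[-0.11,-0.22,-0.33,-0.44,-0.54],
  hand=[0.9,0.9,0.9,0.9,0.9],
)

```text
clock: 7.73
eef_pos: [0.4247, 0.2006, 0.2433]
tool_rot: [-0.005, 1.0, -0.001, -0.002]
ft_force: [-0.2, 0.3, -1.4]
grip_width: 0.0219
```

Run:
```python
from h import *
o=st(); p,d,i=shot('wrist','w4'); cv2.imwrite('pics/w4.png',p[:,:,::-1])
go([.4285,.198,.245],np.pi/2)
r,c=np.mgrid[0:420,0:560]; T=np.linalg.inv(i['world_to_cam']); v=np.stack([c,r,np.ones_like(c)],-1)@np.linalg.inv(np.array(i['mtx'])).T
P=(v*d[...,None])@T[:3,:3].T+T[:3,3]
m=(d>0)&(abs(P[...,2]-.105)<.004)&(P[...,0]>.36)&(P[...,0]<.64)&(P[...,1]>.1)&(P[...,1]<.37)
print('rim',m.sum(),cv2.minAreaRect(P[m][:,:2].astype(np.float32)*1000),np.median(P[m][:,2]))
m2=(d>0)&(abs(P[...,2]-.063)<.003)&(P[...,0]>.38)&(P[...,0]<.61)&(P[...,1]>.15)&(P[...,1]<.34)
print('div',cv2.minAreaRect(P[m2][:,:2].astype(np.float32)*1000))
for n,z in [('box',0),('staple',.074),('bay_long',.053),('lid_hinge',.105)]:
    print(n,[(np.round(x['location'],0).tolist(),round(x['conf'],2),atz(i,x['location'],z).round(4).tolist()[:2]) for x in spot_point('wrist',n)[:2]])
np.savez('w4.npz',P=P,p=p)
```

```text
t 7.73 p [0.4247 0.2006 0.2433] q [-0.005  1.    -0.001 -0.002] F [-0.2  0.3 -1.4] w 0.0219 j [ 0.44  0.19 -0.07  1.32 -0.    0.43]
  opt turn 0.011 j6 0.43
  opt turn -3.13 j6 -2.71
shift [-0.34, -0.21, -0.17] turn 0.011 yaw 1.582 rows 1
rim 6026 ((496.5118103027344, 245.55374145507812), (218.7528076171875, 209.69940185546875), 0.5616346001625061) 0.10480907797018552
div ((489.56500244140625, 244.232421875), (188.5578155517578, 218.55360412597656), 89.787841796875)
box [([230.0, 308.0], 0.82, [0.4951, 0.2443])]
staple [([259.0, 206.0], 0.71, [0.4986, 0.1302])]
bay_long [([349.0, 43.0], 0.55, [0.637, -0.0843])]
lid_hinge [([274.0, 422.0], 0.81, [0.4959, 0.343])]
```

View pics/w4.png

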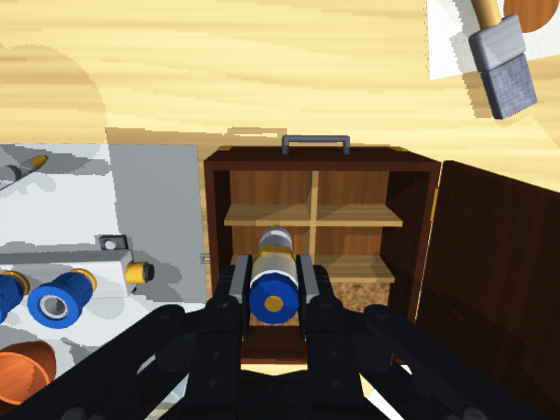

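The trap is held upright over the box, above the near front bay (the upper-left bay in the image). The box centre is about (0.4965, 0.245).

Call:
arm_command(
  translation=[
    [-0.2,-0.3,3],
    [-0.2,-0.3,6.5],
    [-0.2,-0.3,10],
    [-0.2,-0.3,13],
    [-0.2,-0.3,15],
  ],
  turn=[0,0,0,0,0],
  hand=[0.9,0.9,0.9,0.9,0.9],
)

```text
clock: 8.4
eef_pos: [0.4271, 0.1955, 0.0918]
tool_rot: [0.001, 1.0, -0.001, -0.002]
ft_force: [-0.1, -0.0, -1.3]
grip_width: 0.0219
```

Call:
arm_command(
  translation=[
    [0,0,0.7],
    [0,0,1.2],
    [0,0,1.2],
  ],
  turn=[0,0,0],
  hand=[0.9,0.9,0.9],
)

```text
clock: 8.65
eef_pos: [0.4288, 0.1965, 0.0828]
tool_rot: [0.0, 1.0, -0.0, -0.0]
ft_force: [0.5, 0.4, -0.8]
grip_width: 0.0218
```

Call:
arm_command(
  translation=[
    [0,0,0],
    [0,0,0],
    [0,0,0],
    [0,0,-3],
    [0,0,-7],
  ],
  turn=[0,0,0,0,0],
  hand=[0.6,0.6,0.6,0.6,0.6],
)

```text
clock: 9.07
eef_pos: [0.4266, 0.196, 0.1516]
tool_rot: [-0.001, 1.0, -0.001, -0.003]
ft_force: [0.1, 0.8, -0.3]
grip_width: 0.0341
```

Call:
arm_command(
  translation=[
    [0,0,-4],
    [0,0,-8],
    [0,0,-10],
    [0,0,-10],
    [0,0,-10],
  ],
  turn=[0,0,0,0,0],
  hand=[0.6,0.6,0.6,0.6,0.6],
)

```text
clock: 9.48
eef_pos: [0.43, 0.1976, 0.2554]
tool_rot: [-0.001, 1.0, 0.001, 0.003]
ft_force: [0.1, -1.1, -1.0]
grip_width: 0.0345
```

```bash
cat >> h.py <<'E'
def traps(cam='wrist'):
    p,d,i=shot(cam); 
    for x in search_frame(cam,'trap')[:4]:
        r,c=x['location']; z=d[int(r)-1:int(r)+2,int(c)-1:int(c)+2]; z=np.median(z[z>0]) if (z>0).any() else np.nan
        print('trap',np.round([r,c]),round(x['conf'],2),deproj(i,(r,c),z).round(3))
    return p,d,i
E
python3 - <<'E'
from h import *
st(); p,d,i=traps()
go([.5545,-.2648,.245],.6)
E
```

```text
t 9.48 p [0.43   0.1976 0.2554] q [-0.001  1.     0.001  0.003] F [ 0.1 -1.1 -1. ] w 0.0345 j [ 0.43  0.18 -0.05  1.34  0.    0.43]
trap [185. 274.] 0.84 [0.423 0.199 0.093]
  opt turn 0.972 j6 0.53
  opt turn -2.17 j6 -2.62
shift [-12.55, -46.18, 0.75] turn 0.972 yaw 1.572 rows 12
```

Call:
arm_command(
  translation=[
    [-1,-4,0],
    [-2,-8,0],
    [-3,-12,0],
    [-4,-16,0],
    [-5,-20,0],
  ],
  turn=[0,0,0,0,0],
  hand=[0.6,0.6,0.6,0.6,0.6],
)

```text
clock: 10.0
eef_pos: [0.4781, -0.0046, 0.2511]
tool_rot: [-0.001, 1.0, 0.0, -0.002]
ft_force: [1.1, 0.3, 0.6]
grip_width: 0.0341
```

Call:
arm_command(
  translation=[
    [-1,-4,0],
    [-2,-8,0],
    [-3,-12,0],
    [-4,-16,0],
    [-5,-20,0],
  ],
  turn=[0,0,0,0,0],
  hand=[0.6,0.6,0.6,0.6,0.6],
)

```text
clock: 10.42
eef_pos: [0.5285, -0.2046, 0.2508]
tool_rot: [-0.0, 1.0, 0.001, -0.002]
ft_force: [1.1, 0.3, -0.0]
grip_width: 0.0342
```

Call:
arm_command(
  translation=[
    [-1.2,-3,0],
    [-2.5,-6.2,1],
    [-2.5,-6.2,2],
    [-2.5,-6.2,3],
    [-2.5,-6.2,4],
  ],
  turn=[0.12,0.24,0.36,0.48,0.6],
  hand=[0.6,0.6,0.6,0.6,0.6],
)

```text
clock: 10.83
eef_pos: [0.5533, -0.2654, 0.2094]
tool_rot: [0.299, 0.954, 0.0, -0.003]
ft_force: [0.6, 0.7, 0.7]
grip_width: 0.034
```

Call:
arm_command(
  translation=[
    [0,0,0],
    [0,0,0],
    [0,0,0],
    [0,0,0],
    [0,0,0],
  ],
  turn=[0.12,0.24,0.37,0.37,0.37],
  hand=[0.6,0.6,0.6,0.6,0.6],
)

```text
clock: 11.25
eef_pos: [0.5537, -0.2645, 0.2112]
tool_rot: [0.464, 0.886, -0.0, -0.002]
ft_force: [0.1, 0.0, -0.2]
grip_width: 0.034
```

Run:
```python
from h import *
o=st(); p,d,i=shot('wrist','w5')
rings(p,i)
print([(np.round(x['location'],0).tolist(),round(x['conf'],2),atz(i,x['location'],.056).round(4).tolist()[:2]) for x in spot_point('wrist','trap')[:4]])
go([.5545,-.2640,.120],.6)
```

```text
t 11.25 p [ 0.5537 -0.2645  0.2112] q [ 0.464  0.886 -0.    -0.002] F [ 0.1  0.  -0.2] w 0.034 j [-0.45  0.49  0.27  1.36 -0.    0.52]
ring px [276. 209.] c 554.7 -263.8 r 27.0 ell [ 554.6 -264.1] [50.1 52.1]
ring px [333. 123.] c 551.4 -185.2 r 25.9 ell [ 551.4 -185.3] [50.3 50.7]
ring px [398.  29.] c 547.2 -108.1 r 28.3 ell [ 548.6 -110. ] [40.5 52.8]
[([197.0, 276.0], 0.81, [0.5559, -0.2651])]
  opt turn 0.004 j6 0.53
  opt turn -3.137 j6 -2.62
shift [0.01, 0.08, 9.2] turn 0.004 yaw 0.604 rows 3
```

View pics/w5.png

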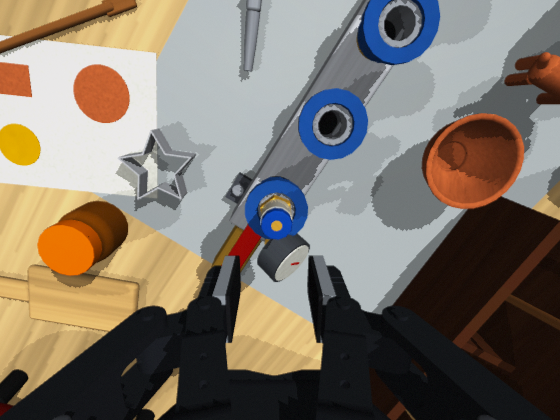

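Coupler 1's ring is centred at (554.7,-264), and the gauge (283,258 px) is clear of the finger sides. Pressing down now.

Call:
arm_command(
  translation=[
    [0,0.1,3.5],
    [0,0.1,6.5],
    [0,0.1,8.5],
    [0,0.1,9.2],
    [0,0.1,9.2],
  ],
  turn=[0,0,0,0,0],
  hand=[0.6,0.6,0.6,0.6,0.6],
)

```text
clock: 11.77
eef_pos: [0.5537, -0.2635, 0.1184]
tool_rot: [0.465, 0.885, -0.0, -0.003]
ft_force: [0.1, 0.2, 0.1]
grip_width: 0.0344
```

Call:
arm_command(
  translation=[
    [0,0,0.4],
    [0,0,0.8],
    [0,0,1.1],
    [0,0,1.4],
    [0,0,1.4],
  ],
  turn=[0,0,0,0,0],
  hand=[0.6,0.6,0.6,0.6,0.6],
)

```text
clock: 12.18
eef_pos: [0.5562, -0.2647, 0.1083]
tool_rot: [0.466, 0.885, 0.0, 0.001]
ft_force: [-0.0, 0.1, 3.9]
grip_width: 0.0343
```

Call:
arm_command(
  translation=[
    [0,0,0.2],
    [0,0,0.4],
    [0,0,0.5],
    [0,0,0.5],
  ],
  turn=[0,0,0,0],
  hand=[0.6,0.6,0.6,0.6],
)

```text
clock: 12.52
eef_pos: [0.5562, -0.2647, 0.106]
tool_rot: [0.466, 0.885, 0.0, 0.002]
ft_force: [-4.2, 2.5, 13.7]
grip_width: 0.0342
```

Run:
```python
from h import *
o=st(); p,d,i=shot('wrist')
q=p[200:330,220:340]; hsv=cv2.cvtColor(p,cv2.COLOR_RGB2HSV)
r,c=np.mgrid[0:420,0:560]; T=np.linalg.inv(i['world_to_cam']); v=np.stack([c,r,np.ones_like(c)],-1)@np.linalg.inv(np.array(i['mtx'])).T
P=(v*d[...,None])@T[:3,:3].T+T[:3,3]
m=(d>0)&(np.hypot(P[...,0]-.5548,P[...,1]+.264)<.009)
print('cap top z',np.percentile(P[m][:,2],[50,90,98]).round(4))
```

```text
t 12.52 p [ 0.5562 -0.2647  0.106 ] q [0.466 0.885 0.    0.002] F [-4.2  2.5 13.7] w 0.0342 j [-0.44  0.55  0.1   1.11 -0.    0.52]
cap top z [0.1285 0.1292 0.1298]
```

Call:
arm_command(
  translation=[
    [0,0,0.2],
    [0,0,0.3],
    [0,0,0.3],
    [0,0,0.3],
  ],
  turn=[0,0,0,0],
  hand=[0.6,0.6,0.6,0.6],
)

```text
clock: 12.9
eef_pos: [0.5563, -0.2648, 0.1057]
tool_rot: [0.466, 0.885, 0.0, 0.003]
ft_force: [-8.4, 4.2, 27.6]
grip_width: 0.034
```

```bash
cat >> h.py <<'E'
def capz(x,y):
    o=st(); p,d,i=shot('wrist')
    r,c=np.mgrid[0:420,0:560]; T=np.linalg.inv(i['world_to_cam']); v=np.stack([c,r,np.ones_like(c)],-1)@np.linalg.inv(np.array(i['mtx'])).T
    P=(v*d[...,None])@T[:3,:3].T+T[:3,3]
    m=(d>0)&(np.hypot(P[...,0]-x,P[...,1]-y)<.009)
    print('cap top z',np.percentile(P[m][:,2],[50,90,98]).round(4)); return p
E
python3 -c "
from h import *
p=capz(.5548,-.264)
cv2.imwrite('pics/w6.png',cv2.resize(p[150:390,150:430,::-1],(700,600)))"
```

```text
t 12.9 p [ 0.5563 -0.2648  0.1057] q [0.466 0.885 0.    0.003] F [-8.4  4.2 27.6] w 0.034 j [-0.44  0.55  0.1   1.11 -0.    0.52]
cap top z [0.1286 0.1293 0.1298]
```

View pics/w6.png

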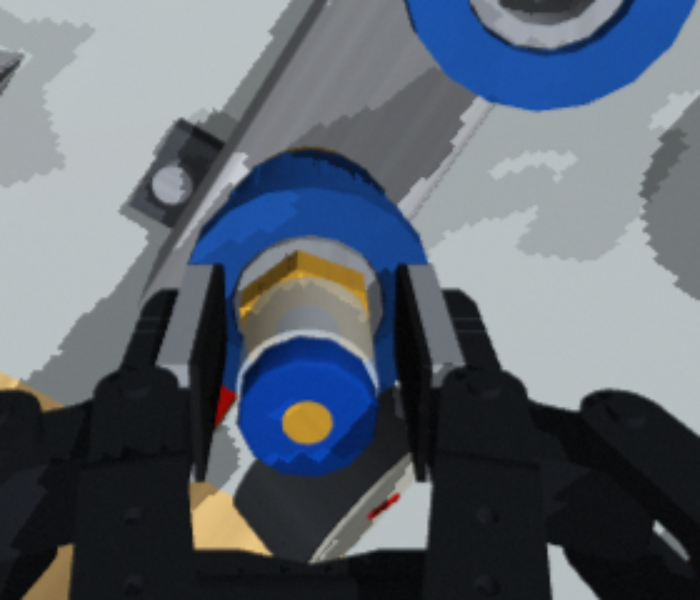

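```bash
cat > fl.py <<'E'
from h import *
o=st(); p,d,i=shot('wrist')
r,c=np.mgrid[0:420,0:560]; T=np.linalg.inv(i['world_to_cam']); v=np.stack([c,r,np.ones_like(c)],-1)@np.linalg.inv(np.array(i['mtx'])).T
P=(v*d[...,None])@T[:3,:3].T+T[:3,3]
hsv=cv2.cvtColor(p,cv2.COLOR_RGB2HSV); bl=(hsv[...,0]>100)&(hsv[...,0]<128)&(hsv[...,1]>120)
for n,(x,y) in {'c1':(.5548,-.264),'c2':(.5513,-.1845)}.items():
    rr=np.hypot(P[...,0]-x,P[...,1]-y); m=(d>0)&bl&(rr>.018)&(rr<.025); print(n,m.sum(),np.percentile(P[m][:,2],[10,50,90]).round(4))
# fingertip depth: dark/grey pixels near tips
for rc in [(262,228),(262,322),(270,225)]:
    print(rc,P[rc].round(4),p[rc])
E
python3 fl.py
```

```text
t 12.95 p [ 0.5563 -0.2648  0.1057] q [0.466 0.885 0.    0.003] F [-7.8  5.  27.8] w 0.0339 j [-0.44  0.55  0.1   1.11 -0.    0.52]
c1 2420 [0.0647 0.092  0.0931]
c2 5301 [0.0951 0.0959 0.0967]
(262, 228) [ 0.5318 -0.2673  0.1033] [110 115 122]
(262, 322) [ 0.5679 -0.2431  0.1025] [110 114 121]
(270, 225) [ 0.5317 -0.2683  0.1093] [109 114 121]
```

The flange is down only 3.5 mm. The pads overlap the coupler mouth, which is fixed at 93 mm, so the gap is too narrow. I'll lift, open to 41 mm and press again.

Call:
arm_command(
  translation=[
    [0,0,-1],
    [0,0,-2],
    [0,0,-2],
    [0,0,-2],
    [0,0,-2],
  ],
  turn=[0,0,0,0,0],
  hand=[0.6,0.52,0.52,0.52,0.52],
)

```text
clock: 13.42
eef_pos: [0.5549, -0.2641, 0.1182]
tool_rot: [0.466, 0.885, -0.0, -0.001]
ft_force: [0.3, 0.2, -0.0]
grip_width: 0.0409
```

```bash
python3 -c "
from h import *
st(); go([.5548,-.264,.104],.6)"
```

```text
t 13.42 p [ 0.5549 -0.2641  0.1182] q [ 0.466  0.885 -0.    -0.001] F [ 0.3  0.2 -0. ] w 0.0409 j [-0.44  0.54  0.12  1.15  0.    0.52]
  opt turn 0.002 j6 0.53
  opt turn -3.14 j6 -2.61
shift [0.01, -0.0, 1.42] turn 0.002 yaw 0.602 rows 1
```

Call:
arm_command(
  translation=[
    [0,0,0.6],
    [0,0,1.1],
    [0,0,1.6],
    [0,0,2],
    [0,0,2],
  ],
  turn=[0,0,0,0,0],
  hand=[0.52,0.52,0.52,0.52,0.52],
)

```text
clock: 13.83
eef_pos: [0.5551, -0.2642, 0.0989]
tool_rot: [0.466, 0.885, 0.0, -0.0]
ft_force: [-2.6, 0.9, 7.6]
grip_width: 0.0412
```

Call:
arm_command(
  translation=[
    [0,0,0.2],
    [0,0,0.4],
    [0,0,0.4],
  ],
  turn=[0,0,0],
  hand=[0.52,0.52,0.52],
)

```text
clock: 14.08
eef_pos: [0.5552, -0.2642, 0.0983]
tool_rot: [0.466, 0.885, 0.0, 0.001]
ft_force: [-8.2, 4.3, 22.0]
grip_width: 0.0408
```

```bash
python3 -c "
from h import *
capz(.5548,-.264)"; python3 fl.py | head -2
```

```text
t 14.08 p [ 0.5552 -0.2642  0.0983] q [0.466 0.885 0.    0.001] F [-8.2  4.3 22. ] w 0.0408 j [-0.44  0.56  0.09  1.1   0.    0.52]
cap top z [0.1412 0.142  0.1423]
t 14.13 p [ 0.5552 -0.2642  0.0983] q [0.466 0.885 0.    0.001] F [-7.2  4.  21. ] w 0.0408 j [-0.44  0.56  0.09  1.1   0.    0.52]
c1 2905 [0.0595 0.0856 0.0865]
```

Sprung: the cap top is at 141 mm and the collar at its stop.

Call:
arm_command(
  translation=[
    [0,0,-1],
    [0,0,-2],
    [0,0,-2.8],
    [0,0,-2.8],
  ],
  turn=[0,0,0,0],
  hand=[0.52,0.52,0.52,0.52],
)

```text
clock: 14.52
eef_pos: [0.5559, -0.2646, 0.1239]
tool_rot: [0.466, 0.885, 0.0, 0.001]
ft_force: [0.3, -0.2, 0.8]
grip_width: 0.0411
```

Call:
arm_command(
  translation=[
    [0,0,0],
    [0,0,0],
    [0,0,0],
    [0,0,0],
    [0,0,0],
  ],
  turn=[0,0,0,0,0],
  hand=[0.8,0.9,0.9,0.9,0.9],
)

```text
clock: 14.93
eef_pos: [0.555, -0.2641, 0.1224]
tool_rot: [0.466, 0.885, 0.0, -0.0]
ft_force: [0.8, -0.3, 0.5]
grip_width: 0.0224
```

Call:
arm_command(
  translation=[
    [0,0,-3],
    [0,0,-6],
    [0,0,-9],
    [0,0,-12],
    [0,0,-12],
  ],
  turn=[0,0,0,0,0],
  hand=[0.9,0.9,0.9,0.9,0.9],
)

```text
clock: 15.35
eef_pos: [0.5577, -0.2655, 0.2495]
tool_rot: [0.466, 0.885, 0.0, 0.005]
ft_force: [1.0, 0.2, -0.3]
grip_width: 0.0227
```

```bash
python3 -c "
from h import *
go([.427,.293,.245],np.pi/2)"
```

```text
opt turn -0.969 j6 0.6
  opt turn -4.11 j6 -2.54
shift [53.44, 20.85, 0.06] turn -0.969 yaw 0.602 rows 14
```

Call:
arm_command(
  translation=[
    [3.7,1.4,0],
    [7.4,2.9,0],
    [11,4.3,0],
    [14.8,5.7,0],
    [18.5,7.1,0],
  ],
  turn=[0,0,0,0,0],
  hand=[0.9,0.9,0.9,0.9,0.9],
)

```text
clock: 15.77
eef_pos: [0.5076, -0.0701, 0.2416]
tool_rot: [0.466, 0.885, -0.0, -0.001]
ft_force: [0.9, 0.7, -0.5]
grip_width: 0.0221
```

Call:
arm_command(
  translation=[
    [3.7,1.4,0],
    [7.4,2.9,0],
    [11,4.3,0],
    [14.8,5.7,0],
    [18.5,7.1,0],
  ],
  turn=[0,0,0,0,0],
  hand=[0.9,0.9,0.9,0.9,0.9],
)

```text
clock: 16.18
eef_pos: [0.4614, 0.1226, 0.242]
tool_rot: [0.466, 0.885, -0.001, -0.001]
ft_force: [0.6, -0.0, -0.7]
grip_width: 0.0223
```

Call:
arm_command(
  translation=[
    [3.7,1.4,0],
    [7.4,2.9,0],
    [11,4.3,0],
    [14.5,5.7,0],
    [15.8,6.2,0],
  ],
  turn=[-0.12,-0.24,-0.36,-0.48,-0.6],
  hand=[0.9,0.9,0.9,0.9,0.9],
)

```text
clock: 16.6
eef_pos: [0.4228, 0.2902, 0.2418]
tool_rot: [0.178, 0.984, 0.0, -0.001]
ft_force: [1.2, -2.2, 0.0]
grip_width: 0.0223
```

Call:
arm_command(
  translation=[
    [0,0,0],
    [0,0,0],
    [0,0,0],
    [0,0,0],
  ],
  turn=[-0.12,-0.24,-0.37,-0.37],
  hand=[0.9,0.9,0.9,0.9],
)

```text
clock: 16.93
eef_pos: [0.4238, 0.2863, 0.2417]
tool_rot: [-0.002, 1.0, -0.001, -0.001]
ft_force: [-0.9, -0.3, -0.8]
grip_width: 0.0224
```

```bash
python3 -c "
from h import *
st();go([.427,.285,.082],np.pi/2); traps()"
```

```text
t 16.93 p [0.4238 0.2863 0.2417] q [-0.002  1.    -0.001 -0.001] F [-0.9 -0.3 -0.8] w 0.0224 j [ 0.59  0.27  0.03  1.34 -0.    0.59]
  opt turn 0.004 j6 0.59
  opt turn -3.138 j6 -2.55
shift [-0.35, -0.11, 15.97] turn 0.004 yaw 1.575 rows 4
trap [286. 273.] 0.96 [0.414 0.286 0.256]
trap [197. 187.] 0.58 [0.424 0.207 0.093]
```

Call:
arm_command(
  translation=[
    [-0.3,-0.1,3],
    [-0.3,-0.1,6.5],
    [-0.3,-0.1,10],
    [-0.3,-0.1,13],
    [-0.3,-0.1,15],
  ],
  turn=[0,0,0,0,0],
  hand=[0.9,0.9,0.9,0.9,0.9],
)

```text
clock: 17.45
eef_pos: [0.4258, 0.2827, 0.0897]
tool_rot: [0.002, 1.0, -0.002, -0.002]
ft_force: [-0.5, -6.7, 1.6]
grip_width: 0.0226
```

Call:
arm_command(
  translation=[
    [0,0,0.7],
    [0,0,1.4],
    [0,0,1.4],
  ],
  turn=[0,0,0],
  hand=[0.9,0.9,0.9],
)

```text
clock: 17.7
eef_pos: [0.4261, 0.2828, 0.077]
tool_rot: [0.001, 1.0, -0.003, -0.002]
ft_force: [-0.2, -5.8, -2.7]
grip_width: 0.0224
```

Call:
arm_command(
  translation=[
    [0,0,0],
    [0,0,0],
    [0,0,0],
    [0,0,-3],
    [0,0,-7],
  ],
  turn=[0,0,0,0,0],
  hand=[0.6,0.6,0.6,0.6,0.6],
)

```text
clock: 18.12
eef_pos: [0.425, 0.2835, 0.1466]
tool_rot: [0.001, 1.0, -0.002, -0.004]
ft_force: [0.7, 0.9, 0.7]
grip_width: 0.0345
```

Call:
arm_command(
  translation=[
    [0,0,-4],
    [0,0,-8],
    [0,0,-11],
    [0,0,-14],
    [0,0,-14],
  ],
  turn=[0,0,0,0,0],
  hand=[0.5,0.5,0.5,0.5,0.5],
)

```text
clock: 18.53
eef_pos: [0.4301, 0.2871, 0.2968]
tool_rot: [0.001, 1.0, 0.004, 0.006]
ft_force: [0.1, 0.4, 0.5]
grip_width: 0.0425
```

```bash
cat > br.py <<'E'
from h import *
def brush(cam):
    p,d,i=shot(cam)
    r,c=np.mgrid[0:420,0:560]; T=np.linalg.inv(i['world_to_cam']); v=np.stack([c,r,np.ones_like(c)],-1)@np.linalg.inv(np.array(i['mtx'])).T
    P=(v*d[...,None])@T[:3,:3].T+T[:3,3]
    s=search_frame(cam,'airbrush')[:1]; 
    if not s: print('no brush');return p
    a,b=s[0]['location']; q=P[int(a),int(b)]; 
    q=atz(i,(a,b),.008); print('found',np.round([a,b]),s[0]['conf'],q.round(3))
    m=(d>0)&(P[...,2]>.007)&(P[...,2]<.04)&(np.hypot(P[...,0]-q[0],P[...,1]-q[1])<.1)
    n,l,ss,ce=cv2.connectedComponentsWithStats(m.astype(np.uint8))
    k=min(range(1,n),key=lambda k:np.hypot(*(ce[k]-[b,a])) if ss[k,4]>40 else 1e9)
    Q=P[l==k]; mr=cv2.minAreaRect(Q[:,:2].astype(np.float32)*1000); print('rect',np.round(mr[0],1),np.round(mr[1],1),round(mr[2],1))
    B=Q[Q[:,2]<.015][:,:2]; t=Q[Q[:,2]>.022][:,:2].mean(0)
    vx,vy,x0,y0=cv2.fitLine(B.astype(np.float32),cv2.DIST_HUBER,0,.001,.001).ravel(); u=np.array([vx,vy]); x0=np.array([x0,y0])
    if (t-x0)@u<0:u=-u
    s=(Q[:,:2]-x0)@u; mid=x0+u*(s.max()+s.min())/2
    print('cup',t.round(4),'mid',mid.round(4),'len',np.ptp(s).round(3),'cup s',((t-mid)@u).round(4),'dir',round(float(np.arctan2(u[1],u[0])),3),'grip',(mid-.015*u).round(4))
    return p
E
python3 -c "
from br import *
st(); traps(); brush('top')"
```

```text
t 18.53 p [0.4301 0.2871 0.2968] q [0.001 1.    0.004 0.006] F [0.1 0.4 0.5] w 0.0425 j [0.59 0.25 0.15 1.46 0.   0.59]
trap [178. 196.] 0.88 [0.427 0.206 0.094]
trap [173. 265.] 0.73 [0.422 0.28  0.093]
trap [339.  60.] 0.64 [ 0.685 -0.028  0.04 ]
trap [402. 548.] 0.29 [0.479 0.413 0.317]
found [264. 310.] 0.76 [ 0.433 -0.116  0.008]
rect [ 434.8 -121.7] [ 17.2 137.7] 25.0
cup [ 0.4217 -0.0936] mid [ 0.4364 -0.121 ] len 0.138 cup s 0.0311 dir 2.048 grip [ 0.4433 -0.1343]
```

Both traps stand in their bays with tops at 93 mm, below the rim. Next is the airbrush.

```bash
python3 -c "
from h import *
go([.4433,-.1343,.20],.477)"
```

```text
opt turn 1.094 j6 0.8
  opt turn -2.048 j6 -2.34
shift [-1.63, -41.94, 8.84] turn 1.094 yaw 1.571 rows 11
```

Call:
arm_command(
  translation=[
    [-0.2,-4,0],
    [-0.4,-8,0],
    [-0.6,-12,0],
    [-0.8,-16,0],
    [-1,-20,0],
  ],
  turn=[0,0,0,0,0],
  hand=[0.5,0.5,0.5,0.5,0.5],
)

```text
clock: 19.15
eef_pos: [0.4364, 0.0837, 0.2871]
tool_rot: [-0.001, 1.0, -0.0, -0.002]
ft_force: [1.1, 0.5, 0.2]
grip_width: 0.0426
```

Call:
arm_command(
  translation=[
    [-0.1,-4,0],
    [-0.2,-8,0],
    [-0.3,-12,0.5],
    [-0.4,-16,1],
    [-0.6,-20,1.5],
  ],
  turn=[0,0,0,0,0],
  hand=[0.5,0.5,0.5,0.5,0.5],
)

```text
clock: 19.57
eef_pos: [0.4425, -0.1162, 0.2722]
tool_rot: [-0.0, 1.0, 0.0, -0.001]
ft_force: [0.6, 0.2, -0.2]
grip_width: 0.0424
```

Call:
arm_command(
  translation=[
    [0,-1.9,2],
    [0,-1.9,4],
    [0,-1.9,6],
    [0,-1.9,8],
    [0,-1.9,8],
  ],
  turn=[0.12,0.24,0.36,0.48,0.6],
  hand=[0.5,0.5,0.5,0.5,0.5],
)

```text
clock: 19.98
eef_pos: [0.4399, -0.1328, 0.1881]
tool_rot: [0.299, 0.954, 0.0, -0.006]
ft_force: [-0.4, 0.0, -0.6]
grip_width: 0.0427
```

Call:
arm_command(
  translation=[
    [0,0,0],
    [0,0,0],
    [0,0,0],
    [0,0,0],
    [0,0,0],
  ],
  turn=[0.12,0.24,0.36,0.48,0.49],
  hand=[0.5,0.5,0.5,0.5,0.5],
)

```text
clock: 20.4
eef_pos: [0.4427, -0.1332, 0.1922]
tool_rot: [0.519, 0.855, -0.0, -0.002]
ft_force: [0.4, -0.2, -0.1]
grip_width: 0.0426
```

```bash
python3 -c "
from br import *
st(); p=brush('wrist'); cv2.imwrite('pics/w7.png',p[:,:,::-1]); go([.4433,-.1343,.012],.477)"
```

```text
t 20.4 p [ 0.4427 -0.1332  0.1922] q [ 0.519  0.855 -0.    -0.002] F [ 0.4 -0.2 -0.1] w 0.0426 j [-0.29  0.2  -0.19  1.19  0.    0.8 ]
found [168. 273.] 0.65 [ 0.432 -0.116  0.008]
rect [ 435.5 -125.5] [ 19.2 139.7] 26.5
cup [ 0.42  -0.095] mid [ 0.4358 -0.1254] len 0.14 cup s 0.0342 dir 2.053 grip [ 0.4428 -0.1387]
  opt turn 0.007 j6 0.8
  opt turn -3.134 j6 -2.34
shift [-0.13, 0.01, 18.07] turn 0.007 yaw 0.484 rows 5
```

View pics/w7.png

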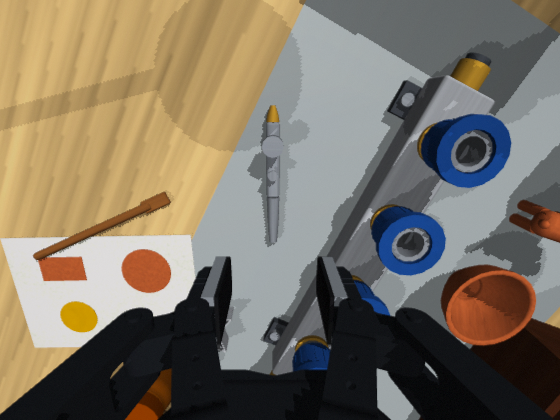

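The airbrush is at (272,175), nozzle up and aligned between the fingers. Grip point is about (0.443,-0.139).

Call:
arm_command(
  translation=[
    [-0.5,-0.2,3.5],
    [-0.5,-0.2,7.5],
    [-0.5,-0.2,11.5],
    [-0.5,-0.2,15],
    [-0.5,-0.2,16.5],
  ],
  turn=[0,0,0,0,0],
  hand=[0.5,0.5,0.5,0.5,0.5],
)

```text
clock: 20.92
eef_pos: [0.4405, -0.1377, 0.0243]
tool_rot: [0.517, 0.856, -0.001, -0.004]
ft_force: [-1.0, 0.0, 0.7]
grip_width: 0.0427
```

Call:
arm_command(
  translation=[
    [0,0,0.5],
    [0,0,0.8],
    [0,0,0.8],
  ],
  turn=[0,0,0],
  hand=[0.5,0.5,0.5],
)

```text
clock: 21.17
eef_pos: [0.4448, -0.139, 0.0211]
tool_rot: [0.518, 0.856, 0.0, 0.0]
ft_force: [0.1, 0.5, 0.3]
grip_width: 0.0425
```

Call:
arm_command(
  translation=[
    [0,0,0.2],
    [0,0,0.2],
    [0,0,0.2],
    [0,0,0.2],
  ],
  turn=[0,0,0,0],
  hand=[0.6,0.8,0.98,0.98],
)

```text
clock: 21.5
eef_pos: [0.4455, -0.1393, 0.0204]
tool_rot: [0.518, 0.855, 0.0, 0.001]
ft_force: [-1.5, -0.6, 5.1]
grip_width: 0.0109
```

Call:
arm_command(
  translation=[
    [0,0,0],
    [0,0,0],
    [0,0,0],
  ],
  turn=[0,0,0],
  hand=[0.98,0.98,0.98],
)

```text
clock: 21.75
eef_pos: [0.4455, -0.1393, 0.0204]
tool_rot: [0.518, 0.855, 0.0, 0.001]
ft_force: [-0.5, 1.0, 6.2]
grip_width: 0.0108
```

```bash
python3 -c "
from h import *
st()"
```

```text
t 21.75 p [ 0.4455 -0.1393  0.0204] q [0.518 0.855 0.    0.001] F [-0.5  1.   6.2] w 0.0108 j [-0.3   0.41 -0.42  0.74 -0.    0.79]
```

Call:
arm_command(
  translation=[
    [0,0,-3],
    [0,0,-7],
    [0,0,-11],
    [0,0,-15],
    [0,0,-17],
  ],
  turn=[0,0,0,0,0],
  hand=[0.98,0.98,0.98,0.98,0.98],
)

```text
clock: 22.17
eef_pos: [0.4464, -0.1395, 0.1943]
tool_rot: [0.518, 0.855, 0.001, 0.004]
ft_force: [0.8, -0.1, -1.2]
grip_width: 0.0109
```

```bash
python3 -c "
from h import *
st();go([.5635,.230,.19],0)"
```

```text
t 22.17 p [ 0.4464 -0.1395  0.1943] q [0.518 0.855 0.001 0.004] F [ 0.8 -0.1 -1.2] w 0.0109 j [-0.3   0.2  -0.18  1.18  0.    0.79]
  opt turn 0.482 j6 1.96
  opt turn -2.659 j6 -1.18
shift [27.31, 27.5, 0.43] turn 0.482 yaw 0.482 rows 10
```

Call:
arm_command(
  translation=[
    [2.7,2.7,0],
    [5.4,5.5,0],
    [8.2,8.2,0],
    [10.9,11,0],
    [13.7,13.7,0],
  ],
  turn=[0,0,0,0,0],
  hand=[0.98,0.98,0.98,0.98,0.98],
)

```text
clock: 22.58
eef_pos: [0.5027, 0.0476, 0.1894]
tool_rot: [0.518, 0.855, 0.0, 0.0]
ft_force: [0.5, -0.9, -0.6]
grip_width: 0.0112
```

Call:
arm_command(
  translation=[
    [2.7,2.7,0],
    [5.4,5.5,0],
    [8.2,8.2,0],
    [10.9,11,0],
    [13.6,13.7,0],
  ],
  turn=[0.1,0.2,0.3,0.4,0.48],
  hand=[0.98,0.98,0.98,0.98,0.98],
)

```text
clock: 23.0
eef_pos: [0.5608, 0.232, 0.189]
tool_rot: [0.708, 0.706, 0.0, 0.0]
ft_force: [0.4, -0.6, -1.3]
grip_width: 0.0108
```

Call:
arm_command(
  translation=[
    [0,0,0],
    [0,0,0],
  ],
  turn=[0,0],
  hand=[0.98,0.98],
)

```text
clock: 23.17
eef_pos: [0.5605, 0.2321, 0.1881]
tool_rot: [0.705, 0.709, -0.0, -0.0]
ft_force: [-1.1, -1.0, -0.8]
grip_width: 0.0106
```

```bash
python3 -c "
from h import *
st();go([.5635,.230,.08],0); p,d,i=shot('wrist','w8')"
```

```text
t 23.17 p [0.5605 0.2321 0.1881] q [ 0.705  0.709 -0.    -0.   ] F [-1.1 -1.  -0.8] w 0.0106 j [ 0.39  0.48  0.2   1.3  -0.    1.96]
  opt turn 0.006 j6 1.96
  opt turn -3.135 j6 -1.18
shift [-0.21, 0.31, 10.81] turn 0.006 yaw 0.006 rows 3
```

View pics/w8.png

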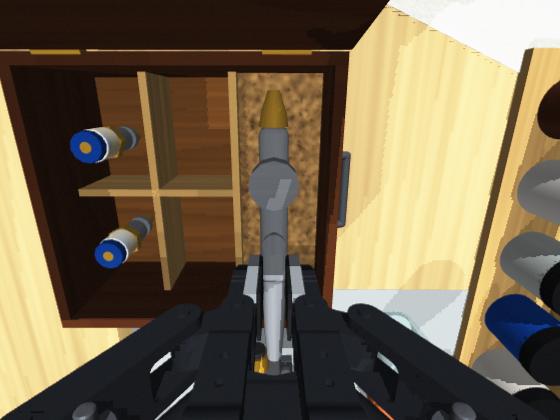

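The airbrush is held along the long bay (col 274, bay cols 240–325). Both traps are standing in separate bays. Lowering it in.

Call:
arm_command(
  translation=[
    [0,0.4,3],
    [0,0.4,6],
    [0,0.4,9],
    [0,0.4,10.5],
    [0,0.4,11],
  ],
  turn=[0,0,0,0,0],
  hand=[0.98,0.98,0.98,0.98,0.98],
)

```text
clock: 23.63
eef_pos: [0.5619, 0.2271, 0.0755]
tool_rot: [0.707, 0.707, -0.003, -0.001]
ft_force: [-0.6, -1.2, -2.1]
grip_width: 0.0108
```

Call:
arm_command(
  translation=[
    [0,0,0.2],
    [0,0,0.3],
    [0,0,0.3],
  ],
  turn=[0,0,0],
  hand=[0.98,0.98,0.98],
)

```text
clock: 23.88
eef_pos: [0.5658, 0.2298, 0.0777]
tool_rot: [0.707, 0.708, 0.001, 0.001]
ft_force: [-0.4, -0.2, -1.4]
grip_width: 0.0109
```

Call:
arm_command(
  translation=[
    [0,0,0.2],
    [0,0,0.3],
    [0,0,0.3],
    [0,0,0.3],
  ],
  turn=[0,0,0,0],
  hand=[0.98,0.98,0.98,0.98],
)

```text
clock: 24.22
eef_pos: [0.5656, 0.2303, 0.0742]
tool_rot: [0.706, 0.708, 0.001, 0.001]
ft_force: [0.5, -0.3, 3.2]
grip_width: 0.0108
```

Call:
arm_command(
  translation=[
    [0,0,0],
    [0,0,0],
    [0,0,0],
    [0,0,-3],
    [0,0,-6],
  ],
  turn=[0,0,0,0,0],
  hand=[0.72,0.72,0.72,0.72,0.72],
)

```text
clock: 24.63
eef_pos: [0.5624, 0.2296, 0.1317]
tool_rot: [0.706, 0.708, -0.003, -0.001]
ft_force: [0.7, 0.1, 0.7]
grip_width: 0.0241
```

Call:
arm_command(
  translation=[
    [0,-1,-4],
    [0,-2,-8],
    [0,-4,-12],
    [0,-6,-16],
    [0,-8,-19],
  ],
  turn=[0,0,0,0,0],
  hand=[0.72,0.8,0.9,1,1],
)

```text
clock: 25.05
eef_pos: [0.4844, 0.2298, 0.3248]
tool_rot: [0.707, 0.708, 0.001, 0.0]
ft_force: [1.0, 0.9, -0.2]
grip_width: 0.0003
```

Run:
```python
from h import *
o=st(); p,d,i=shot('wrist','w9')
r,c=np.mgrid[0:420,0:560]; T=np.linalg.inv(i['world_to_cam']); v=np.stack([c,r,np.ones_like(c)],-1)@np.linalg.inv(np.array(i['mtx'])).T
P=(v*d[...,None])@T[:3,:3].T+T[:3,3]
for n in ['airbrush','trap']:
  for x in search_frame('wrist',n)[:3]: print(n,np.round(x['location']),round(x['conf'],2),P[int(x['location'][0]),int(x['location'][1])].round(3))
# lid geometry
for cam in ('scene','top'):
    q,dd,ii=shot(cam)
    for n in ['lid_edge','hasp_tip','staple','lid_hinge']:
        for x in spot_point(cam,n)[:2]:
            a,b=x['location']; a,b=int(a),int(b); z=dd[max(a-2,0):a+3,b-2:b+3]
            print(cam,n,(a,b),round(x['conf'],2),[deproj(ii,(a,b),k).round(3).tolist() for k in np.percentile(z[z>0],[0,50])])
m=(d>0)&(P[...,2]>.052)&(P[...,2]<.09)&(abs(P[...,0]-.565)<.03)&(abs(P[...,1]-.245)<.085)
m&=(P[...,2]>.058); print('in bay>58mm',m.sum(),cv2.minAreaRect(P[m][:,:2].astype(np.float32)*1000),P[m].max(0))
```

```text
t 25.05 p [0.4844 0.2298 0.3248] q [0.707 0.708 0.001 0.   ] F [ 1.   0.9 -0.2] w 0.0003 j [0.44 0.3  0.28 1.56 0.   2.01]
airbrush [150. 337.] 0.79 [0.559 0.258 0.067]
trap [199. 232.] 0.85 [0.434 0.203 0.093]
trap [127. 226.] 0.72 [0.431 0.286 0.094]
trap [ 30. 289.] 0.28 [0.494 0.358 0.209]
scene lid_edge (20, 339) 0.82 [[0.496, 0.374, 0.316], [0.494, 0.378, 0.313]]
scene hasp_tip (10, 351) 0.56 [[0.504, 0.416, 0.321], [0.501, 0.423, 0.317]]
scene staple (162, 279) 0.97 [[0.495, 0.119, 0.078], [0.482, 0.141, 0.048]]
scene lid_hinge (100, 324) 0.89 [[0.496, 0.336, 0.11], [0.494, 0.34, 0.106]]
top lid_edge (243, 195) 0.52 [[0.431, 0.195, 0.096], [0.431, 0.196, 0.093]]
top hasp_tip (242, 170) 0.35 [[0.426, 0.268, 0.068], [0.429, 0.279, 0.034]]
top staple (227, 227) 0.68 [[0.489, 0.124, 0.073], [0.5, 0.135, 0.001]]
top lid_hinge (210, 142) 0.62 [[0.444, 0.226, 0.427], [0.445, 0.23, 0.418]]
in bay>58mm 1216 ((560.6435546875, 246.84371948242188), (139.754150390625, 19.528778076171875), 86.70231628417969) [0.57230575 0.31658486 0.08526707]
```

View pics/w9.png

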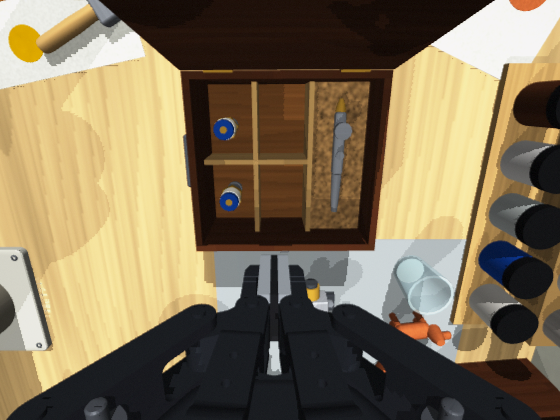

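Everything is in: traps at (224,129) and (230,200) in separate bays, and the airbrush flat on the cork (340,150). Next is the lid. I go round its near side and push from behind, off-centre from the hasp.

Call:
arm_command(
  translation=[
    [0,-4,0],
    [0,-8,0],
    [0,-12,0],
    [0,-15,0],
    [0,-15,0],
  ],
  turn=[0,0,0,0,0],
  hand=[1,1,1,1,1],
)

```text
clock: 26.12
eef_pos: [0.3303, 0.2287, 0.3229]
tool_rot: [0.705, 0.709, -0.001, -0.001]
ft_force: [-1.1, 0.5, -0.4]
grip_width: -0.0003
```

Call:
arm_command(
  translation=[
    [4,0,0],
    [8,0,0],
    [12,0,0],
    [16,0,0],
    [19.5,0,0],
  ],
  turn=[0,0,0,0,0],
  hand=[1,1,1,1,1],
)

```text
clock: 26.53
eef_pos: [0.3348, 0.4271, 0.3221]
tool_rot: [0.706, 0.708, 0.0, -0.0]
ft_force: [1.2, 0.1, -0.2]
grip_width: 0.0001
```

```bash
python3 -c "
from h import *
st();go([.425,.425,.307],0)"
```

```text
t 26.53 p [0.3348 0.4271 0.3221] q [ 0.706  0.708  0.    -0.   ] F [ 1.2  0.1 -0.2] w 0.0001 j [ 0.91  0.31  0.3   1.56 -0.    2.47]
  opt turn 0.002 j6 2.36
  opt turn -3.139 j6 -0.79
shift [-0.23, 9.02, 1.52] turn 0.002 yaw 0.002 rows 3
```

Call:
arm_command(
  translation=[
    [0,3,0.5],
    [0,6,1],
    [0,9,1.5],
    [0,9,1.5],
    [0,9,1.5],
  ],
  turn=[0,0,0,0,0],
  hand=[1,1,1,1,1],
)

```text
clock: 26.95
eef_pos: [0.4261, 0.4244, 0.3054]
tool_rot: [0.707, 0.707, -0.001, -0.0]
ft_force: [0.4, 0.0, 0.4]
grip_width: 0.0001
```

Call:
arm_command(
  translation=[
    [-2,0,0],
    [-4,0,0],
    [-6,0,0],
    [-7.5,0,0],
    [-7.5,0,0],
  ],
  turn=[0,0,0,0,0],
  hand=[1,1,1,1,1],
)

```text
clock: 27.37
eef_pos: [0.4242, 0.3478, 0.309]
tool_rot: [0.707, 0.707, 0.001, 0.0]
ft_force: [0.3, 1.2, 0.5]
grip_width: 0.0002
```

Run:
```python
from h import *
st()
q,dd,ii=shot('scene')
for n in ['lid_edge','hasp_tip']:
    for x in spot_point('scene',n)[:2]:
        a,b=x['location']; a,b=int(a),int(b); z=dd[max(a-2,0):a+3,b-2:b+3]
        print(n,(a,b),round(x['conf'],2),deproj(ii,(a,b),np.median(z[z>0])).round(3))
```

```text
t 27.37 p [0.4242 0.3478 0.309 ] q [0.707 0.707 0.001 0.   ] F [0.3 1.2 0.5] w 0.0002 j [ 0.69  0.32  0.28  1.53 -0.    2.26]
lid_edge (34, 330) 0.81 [0.499 0.327 0.308]
lid_edge (270, 236) 0.26 [ 0.565 -0.164  0.047]
hasp_tip (16, 341) 0.53 [0.501 0.371 0.329]
```

Call:
arm_command(
  translation=[
    [-1.4,0,0],
    [-2.8,0,0.2],
    [-4.2,0,0.5],
    [-5.5,0,0.9],
    [-6.8,0,1.4],
  ],
  turn=[0,0,0,0,0],
  hand=[1,1,1,1,1],
)

```text
clock: 27.93
eef_pos: [0.4249, 0.283, 0.294]
tool_rot: [0.706, 0.708, 0.001, -0.0]
ft_force: [0.1, 0.7, 2.2]
grip_width: 0.0004
```

Call:
arm_command(
  translation=[
    [-1.2,0,0.5],
    [-2.4,0,1.2],
    [-3.6,0,1.9],
    [-4.7,0,2.8],
    [-5.8,0,3.7],
  ],
  turn=[0,0,0,0,0],
  hand=[1,1,1,1,1],
)

```text
clock: 28.35
eef_pos: [0.4253, 0.2247, 0.2567]
tool_rot: [0.706, 0.708, 0.001, -0.0]
ft_force: [0.4, 0.9, -0.7]
grip_width: -0.0
```

```bash
cat > lid.py <<'E'
from h import *
st()
q,dd,ii=shot('scene')
for n in ['lid_edge','hasp_tip']:
    for x in spot_point('scene',n)[:2]:
        a,b=x['location']; a,b=int(a),int(b); z=dd[max(a-2,0):a+3,b-2:b+3]
        print(n,(a,b),round(x['conf'],2),deproj(ii,(a,b),np.median(z[z>0])).round(3))
E
python3 lid.py
```

```text
t 28.35 p [0.4253 0.2247 0.2567] q [ 0.706  0.708  0.001 -0.   ] F [ 0.4  0.9 -0.7] w -0.0 j [ 0.49  0.2  -0.02  1.35  0.    2.05]
lid_edge (82, 300) 0.8 [0.498 0.199 0.262]
hasp_tip (64, 306) 0.54 [0.499 0.221 0.296]
```

Call:
arm_command(
  translation=[
    [-1,0,1],
    [-1.9,0,2.1],
    [-2.7,0,3.3],
    [-3.4,0,4.5],
    [-4,0,5.7],
  ],
  turn=[0,0,0,0,0],
  hand=[1,1,1,1,1],
)

```text
clock: 28.92
eef_pos: [0.4259, 0.1847, 0.2001]
tool_rot: [0.706, 0.708, 0.001, 0.0]
ft_force: [0.5, -0.2, 0.7]
grip_width: 0.0
```

Call:
arm_command(
  translation=[
    [-0.4,0,1.3],
    [-0.8,0,2.6],
    [-1.1,0,3.9],
    [-1.2,0,5.2],
    [-1.3,0,6],
  ],
  turn=[0,0,0,0,0],
  hand=[1,1,1,1,1],
)

```text
clock: 29.33
eef_pos: [0.4253, 0.1717, 0.139]
tool_rot: [0.706, 0.708, 0.0, -0.0]
ft_force: [0.2, -0.8, 0.5]
grip_width: 0.0003
```

Call:
arm_command(
  translation=[
    [0,0,0.4],
    [0,0,0.8],
    [0,0,0.8],
  ],
  turn=[0,0,0],
  hand=[1,1,1],
)

```text
clock: 29.58
eef_pos: [0.425, 0.1712, 0.1313]
tool_rot: [0.706, 0.708, -0.0, -0.0]
ft_force: [0.3, -0.0, -0.2]
grip_width: -0.0001
```

```bash
python3 lid.py
```

```text
t 29.58 p [0.425  0.1712 0.1313] q [ 0.706  0.708 -0.    -0.   ] F [ 0.3 -0.  -0.2] w -0.0001 j [ 0.38  0.25 -0.3   1.02  0.    1.95]
lid_edge (146, 285) 0.73 [0.505 0.13  0.129]
hasp_tip (239, 340) 0.46 [0.711 0.032 0.03 ]
hasp_tip (136, 283) 0.43 [0.479 0.164 0.118]
```

Call:
arm_command(
  translation=[
    [0,0,0.4],
    [0,0,0.8],
    [0,0,0.8],
  ],
  turn=[0,0,0],
  hand=[1,1,1],
)

```text
clock: 29.98
eef_pos: [0.4262, 0.1712, 0.1287]
tool_rot: [0.706, 0.708, 0.002, 0.001]
ft_force: [-11.0, -3.5, 33.8]
grip_width: -0.0001
```

Run:
```python
from h import *
st()
q,dd,ii=shot('scene')
r,c=proj(ii,[.5,.2,.11]); r,c=int(r),int(c)
cv2.imwrite('pics/s10.png',cv2.resize(q[max(r-80,0):r+70,c-100:c+100,::-1],(800,600),interpolation=cv2.INTER_CUBIC))
T=np.linalg.inv(ii['world_to_cam'])
rr,cc=np.mgrid[0:420,0:560]; v=np.stack([cc,rr,np.ones_like(cc)],-1)@np.linalg.inv(np.array(ii['mtx'])).T
P=(v*dd[...,None])@T[:3,:3].T+T[:3,3]
for y in (.16,.2,.25,.3,.33):
    m=(dd>0)&(abs(P[...,0]-.55)<.03)&(abs(P[...,1]-y)<.008); print(y,np.median(P[m][:,2]).round(4))
```

```text
t 29.98 p [0.4262 0.1712 0.1287] q [0.706 0.708 0.002 0.001] F [-11.   -3.5  33.8] w -0.0001 j [ 0.38  0.25 -0.31  1.01  0.    1.95]
0.16 0.1148
0.2 0.1152
0.25 0.1151
0.3 0.1152
0.33 0.1157
```

View pics/s10.png

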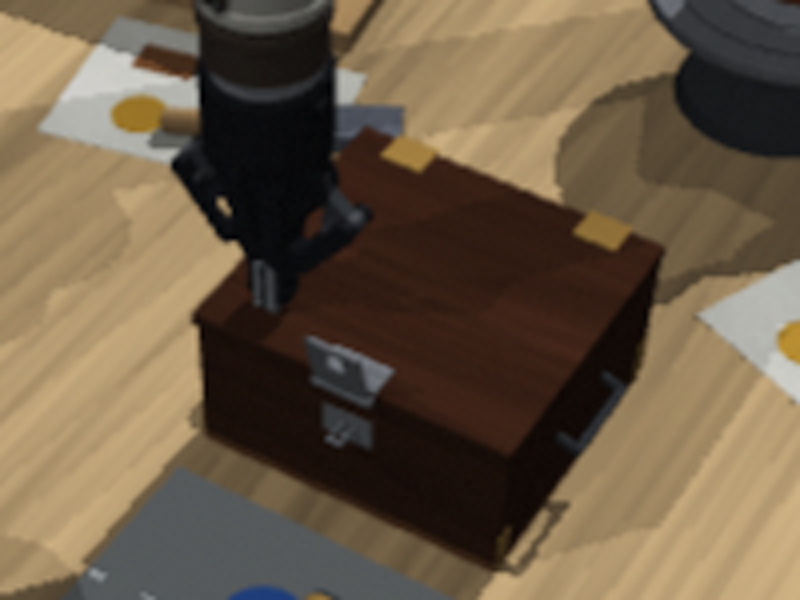

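The lid is flat shut (top 115 mm). The hasp stands up at crop (345,360), with the staple below it at (345,430). Rising and lining up behind the hasp.

Call:
arm_command(
  translation=[
    [0,0,-3],
    [1,2,-7],
    [2.5,5,-10],
    [4,7.2,-12],
    [4,7.2,-12],
  ],
  turn=[0,0,0,0,0],
  hand=[1,1,0.79,0.79,0.79],
)

```text
clock: 30.45
eef_pos: [0.5047, 0.2149, 0.2501]
tool_rot: [0.706, 0.708, 0.008, 0.003]
ft_force: [1.5, 0.2, 1.1]
grip_width: 0.018
```

Call:
arm_command(
  translation=[
    [0,0,0],
    [0,0,0],
  ],
  turn=[0,0],
  hand=[0.79,0.79],
)

```text
clock: 30.62
eef_pos: [0.4961, 0.2105, 0.2426]
tool_rot: [0.706, 0.708, -0.001, -0.0]
ft_force: [-1.0, 0.0, -0.7]
grip_width: 0.0181
```

Run:
```python
from h import *
st(); p,d,i=shot('wrist','w11')
r,c=np.mgrid[0:420,0:560]; T=np.linalg.inv(i['world_to_cam']); v=np.stack([c,r,np.ones_like(c)],-1)@np.linalg.inv(np.array(i['mtx'])).T
P=(v*d[...,None])@T[:3,:3].T+T[:3,3]
m=(d>0)&(abs(P[...,0]-.497)<.04)&(P[...,1]<.2)&(P[...,1]>.09)
a=m&(P[...,2]>.12)&(P[...,2]<.175); print('hasp',a.sum(),P[a].min(0).round(4),P[a].max(0).round(4))
for z in (.125,.135,.145,.155):
    b=m&(abs(P[...,2]-z)<.004); 
    if b.sum(): print(z,np.median(P[b],0).round(4),b.sum())
b=(d>0)&(abs(P[...,2]-.115)<.003)&(P[...,0]>.36)&(P[...,0]<.63)&(P[...,1]>.1)&(P[...,1]<.37); print('lid front y',np.percentile(P[b][:,1],[0.5,2]).round(4),'x',np.percentile(P[b][:,0],[.5,99.5]).round(4))
for n in ['staple','hasp_tip','lid_edge']:
    print(n,[(np.round(x['location']).tolist(),round(x['conf'],2),atz(i,x['location'],{'staple':.074,'hasp_tip':.157,'lid_edge':.115}[n]).round(4).tolist()) for x in spot_point('wrist',n)[:2]])
```

```text
t 30.62 p [0.4961 0.2105 0.2426] q [ 0.706  0.708 -0.001 -0.   ] F [-1.   0.  -0.7] w 0.0181 j [ 0.4   0.32  0.11  1.36 -0.    1.97]
hasp 1283 [0.4797 0.1186 0.12  ] [0.512  0.1339 0.1593]
0.125 [0.4956 0.1315 0.1251] 254
0.135 [0.4948 0.1286 0.1352] 269
0.145 [0.4897 0.1257 0.1452] 190
0.155 [0.4965 0.1229 0.1553] 361
lid front y [0.1387 0.1449] x [0.3887 0.6049]
staple []
hasp_tip [([324.0, 279.0], 0.88, [0.4999, 0.1211, 0.157])]
lid_edge [([282.0, 274.0], 0.73, [0.496, 0.1342, 0.115]), ([27.0, 275.0], 0.66, [0.4952, 0.3427, 0.115])]
```

View pics/w11.png

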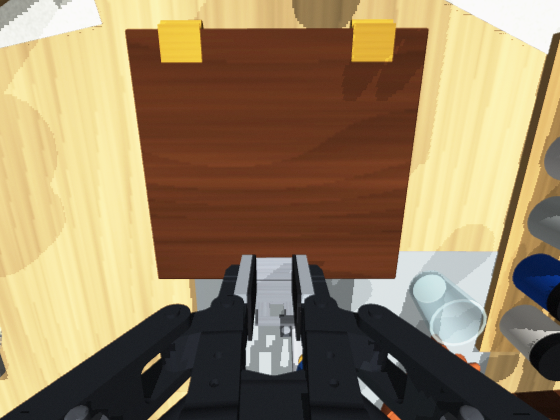

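The hasp is standing up at φ≈2.86 and centred at x≈0.496, matching the tool. Sweeping it over.

Call:
arm_command(
  translation=[
    [-2,0,3.5],
    [-4,0,7],
    [-5,0,9.3],
    [-5,0,9.3],
    [-5,0,9.3],
  ],
  turn=[0,0,0,0,0],
  hand=[0.79,0.79,0.79,0.79,0.79],
)

```text
clock: 31.23
eef_pos: [0.4954, 0.16, 0.1495]
tool_rot: [0.707, 0.707, -0.002, -0.001]
ft_force: [0.7, 0.7, 0.2]
grip_width: 0.0176
```

Call:
arm_command(
  translation=[
    [-1,0,0],
    [-2,0,0.1],
    [-3,0,0.1],
    [-3.5,0,0.3],
    [-3.8,0,0.7],
  ],
  turn=[0,0,0,0,0],
  hand=[0.79,0.79,0.79,0.79,0.79],
)

```text
clock: 31.65
eef_pos: [0.4982, 0.1222, 0.1449]
tool_rot: [0.707, 0.707, 0.001, 0.001]
ft_force: [0.3, -0.1, 1.5]
grip_width: 0.0181
```

Call:
arm_command(
  translation=[
    [-0.3,0,0.5],
    [-0.5,0,1],
    [-0.7,0,1.4],
    [-0.7,0,1.4],
  ],
  turn=[0,0,0,0],
  hand=[0.79,0.79,0.79,0.79],
)

```text
clock: 31.98
eef_pos: [0.4964, 0.1154, 0.1283]
tool_rot: [0.706, 0.708, -0.001, -0.001]
ft_force: [0.3, 0.5, 0.2]
grip_width: 0.0179
```

```bash
python3 lid.py
```

```text
t 31.98 p [0.4964 0.1154 0.1283] q [ 0.706  0.708 -0.001 -0.001] F [0.3 0.5 0.2] w 0.0179 j [ 0.23  0.34 -0.17  1.06 -0.    1.8 ]
lid_edge (145, 286) 0.71 [0.521 0.107 0.161]
```

Call:
arm_command(
  translation=[
    [-0.7,0,0.4],
    [-1.4,0,0.9],
    [-2,0,1.4],
    [-1.9,0,2.1],
    [-1.7,0,2.8],
  ],
  turn=[0,0,0,0,0],
  hand=[0.79,0.79,0.79,0.79,0.79],
)

```text
clock: 32.55
eef_pos: [0.4971, 0.0981, 0.1009]
tool_rot: [0.707, 0.707, -0.0, 0.0]
ft_force: [-0.2, 0.2, 0.4]
grip_width: 0.0178
```

Call:
arm_command(
  translation=[
    [0.4,0,0.5],
    [0.9,0,1],
    [1.4,0,1.2],
    [1.8,0,1.4],
    [1.8,0,1.4],
  ],
  turn=[0,0,0,0,0],
  hand=[0.79,0.79,0.79,0.79,0.79],
)

```text
clock: 32.97
eef_pos: [0.4969, 0.118, 0.0871]
tool_rot: [0.706, 0.708, -0.0, -0.0]
ft_force: [-0.2, -0.1, -0.6]
grip_width: 0.018
```

Call:
arm_command(
  translation=[
    [0.3,0,0],
    [0.6,0,0],
    [0.8,0,0],
    [0.8,0,0],
  ],
  turn=[0,0,0,0],
  hand=[0.79,0.79,0.79,0.79],
)

```text
clock: 33.3
eef_pos: [0.497, 0.1211, 0.0876]
tool_rot: [0.707, 0.707, -0.003, 0.003]
ft_force: [0.3, -11.9, 1.0]
grip_width: 0.0183
```

Run:
```python
from h import *
st()
q,dd,ii=shot('scene')
r,c=proj(ii,[.5,.13,.09]); r,c=int(r),int(c)
cv2.imwrite('pics/s12.png',cv2.resize(q[r-45:r+45,c-60:c+60,::-1],(800,600),interpolation=cv2.INTER_CUBIC))
```

```text
t 33.3 p [0.497  0.1211 0.0876] q [ 0.707  0.707 -0.003  0.003] F [  0.3 -11.9   1. ] w 0.0183 j [ 0.24  0.39 -0.22  0.96 -0.01  1.82]
```

View pics/s12.png

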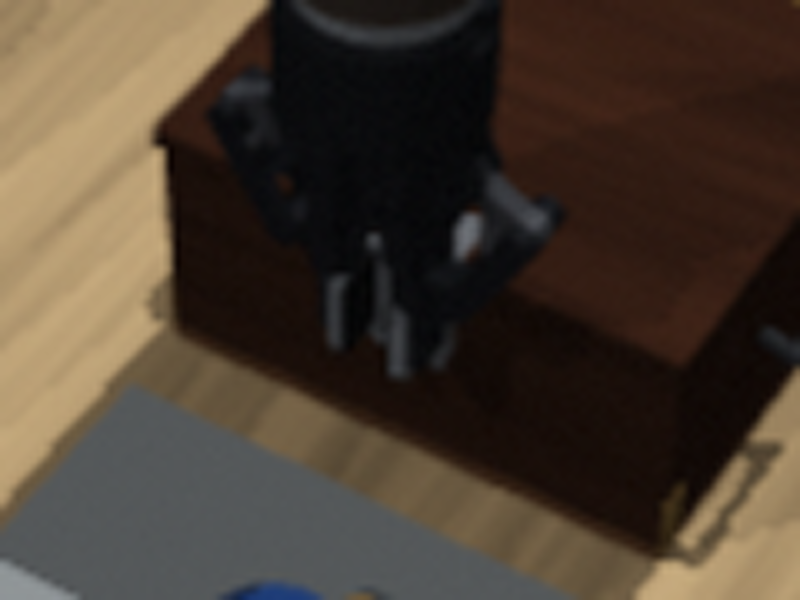

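Call:
arm_command(
  translation=[
    [0.2,0,0.3],
    [0.4,0,0.3],
    [0.4,0,0.3],
    [0,0,0.3],
    [-1.2,0,0.3],
  ],
  turn=[0,0,0,0,0],
  hand=[0.79,0.79,0.79,0.79,0.79],
)

```text
clock: 33.77
eef_pos: [0.4979, 0.1129, 0.0858]
tool_rot: [0.706, 0.708, 0.001, 0.001]
ft_force: [-0.2, 0.1, -0.4]
grip_width: 0.0179
```

Call:
arm_command(
  translation=[
    [-2.5,0,0],
    [-5,0,-2],
    [-6,0,-6],
    [-8,-3,-10],
    [-10,-6,-13],
  ],
  turn=[0,0,0,0,0],
  hand=[0.79,0.79,0.79,0.79,0.79],
)

```text
clock: 34.18
eef_pos: [0.4494, 0.0195, 0.2052]
tool_rot: [0.706, 0.708, 0.001, 0.001]
ft_force: [0.6, -0.8, 1.0]
grip_width: 0.0178
```

Call:
arm_command(
  translation=[
    [0,-4,0],
    [0,-8,-2],
    [0,-12,-4],
    [0,-15,-4],
    [0,-15,-4],
  ],
  turn=[0,0,0,0,0],
  hand=[0.79,0.79,0.79,0.79,0.79],
)

```text
clock: 34.6
eef_pos: [0.2929, 0.0196, 0.2441]
tool_rot: [0.706, 0.708, 0.0, -0.0]
ft_force: [-0.3, 0.2, -0.4]
grip_width: 0.0177
```

Run:
```python
from h import *
st()
q,d,i=shot('scene')
for n in ['hasp_tip','staple','lid_edge']:
    print(n,[(np.round(x['location']).tolist(),round(x['conf'],2)) for x in spot_point('scene',n)[:3]])
for P in ([.4965,.134,.063],[.4965,.128,.074]): print('expect',np.round(proj(i,P),1))
T=np.linalg.inv(i['world_to_cam']); rr,cc=np.mgrid[0:420,0:560]; v=np.stack([cc,rr,np.ones_like(cc)],-1)@np.linalg.inv(np.array(i['mtx'])).T
P=(v*d[...,None])@T[:3,:3].T+T[:3,3]
for z in np.arange(.06,.125,.006):
    o=[]
    for x in (.4965-.013,.4965+.013,.4965,.56):
        m=(d>0)&(abs(P[...,0]-x)<.004)&(abs(P[...,2]-z)<.003)&(P[...,1]<.2)&(P[...,1]>.09); o.append((round(float(np.median(P[m][:,1])),4),int(m.sum())) if m.any() else None)
    print(round(z,3),o)
r,c=proj(i,[.5,.13,.09]); r,c=int(r),int(c)
cv2.imwrite('pics/s13.png',cv2.resize(q[r-45:r+45,c-60:c+60,::-1],(800,600),interpolation=cv2.INTER_CUBIC))
```

```text
t 34.6 p [0.2929 0.0196 0.2441] q [ 0.706  0.708  0.    -0.   ] F [-0.3  0.2 -0.4] w 0.0177 j [ 0.07 -0.18 -0.43  1.32  0.    1.63]
hasp_tip [([147.0, 284.0], 0.71), ([166.0, 282.0], 0.59)]
staple [([162.0, 280.0], 0.62)]
lid_edge [([146.0, 282.0], 0.84)]
expect [162.3 282.6]
expect [160.8 281.4]
0.06 [None, None, (0.1342, 1), (0.1415, 7)]
0.066 [(0.1338, 5), (0.1335, 5), (0.1403, 2), (0.1425, 5)]
0.072 [(0.1322, 4), (0.1329, 8), (0.134, 7), (0.1425, 4)]
0.078 [(0.1319, 5), (0.1338, 3), (0.1296, 11), (0.1424, 5)]
0.084 [(0.1338, 5), (0.1326, 6), (0.1345, 3), (0.1429, 6)]
0.09 [(0.1331, 3), (0.1335, 5), (0.1338, 6), (0.1415, 5)]
0.096 [(0.1334, 6), (0.1323, 5), (0.1324, 5), (0.1416, 3)]
0.102 [(0.1331, 5), (0.1337, 7), (0.1325, 3), (0.1407, 3)]
0.108 [(0.1329, 3), (0.1318, 1), (0.1313, 4), (0.1373, 6)]
0.114 [(0.1687, 55), (0.1659, 62), (0.1671, 58), (0.1688, 59)]
0.12 [(0.1529, 16), (0.1529, 13), (0.1505, 13), (0.1602, 8)]
```

View pics/s13.png

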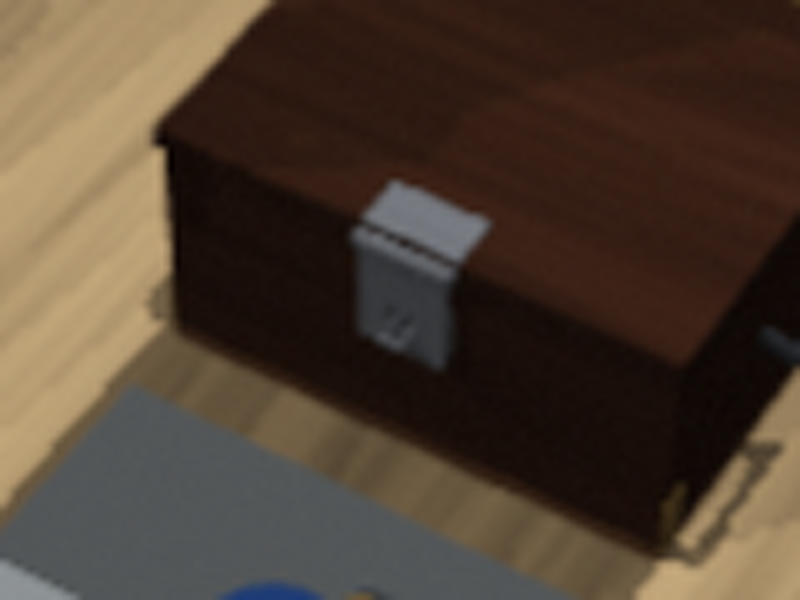

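The strap hangs vertical, with its face at y≈0.133 from z 0.066 to 0.105, and the staple stands out through its slot. Handing in.

```bash
python3 -c "
from h import *
st(); print(job_done())"
```

```text
t 34.8 p [0.2992 0.0198 0.2434] q [0.706 0.708 0.001 0.001] F [1.5 0.1 0.2] w 0.0181 j [ 0.07 -0.17 -0.43  1.31  0.    1.63]
the job is handed in; nothing more can be done
None
```

The kit is packed in the box, the lid is shut and the hasp is down. I handed the job in at about 35 s.

**What I did:**
- **Traps:** only traps 1 and 4 were on the manifold. I freed each by pressing its collar down, drew it out and set it upright in its own small bay.
- **Airbrush:** I laid it flat in the long bay.
- **Lid and hasp:** I pushed the lid shut from behind and swung the hasp down over the staple.

**Last checks:**
- **Before shutting:** both trap tops were at about 93 mm, below the 105 mm rim. The airbrush lay on the cork, its cup top at 85 mm.
- **After shutting:** the lid measured flat at 115 mm. The strap was vertical to about 1 mm over its length, with the staple through its slot and the robot clear of everything.

**What didn't go cleanly:**
- **Collars:** the first press on coupler 1 jammed because the fingers caught the coupler's mouth; a wider opening fixed it. Coupler 4 was pressed with the same narrow opening, up to 39 N at the wrist, before its trap was seen free.
- **Light contact:** something pushed back with about 7 N as trap 1 went in, probably the gripper touching the open lid.
- **Hidden contents:** I couldn't see inside the box after closing it, so I don't know whether the upright traps stayed standing.
- **Other objects:** I didn't measure the jars, bowl, cutter and dog again at the end; no move was aimed at them.

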